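Sort left- and right-hand brackets and hang up the batch tag

ROBOT

A 6-joint arm with a two-finger parallel gripper is mounted at the origin on a cart in front of the work surface, level with it; the furniture and walls round the work are solid. World frame = base frame: x ahead of the robot, y to its left, z up, the work surface at z = 0. Lengths are in m, angles in rad, forces in N, time in s.
With the tool pointing down it reaches from about 0.375 to 0.925 m from the base axis. Payload 5.7 kg.
Tool frame: the origin (TCP) lies between the finger pads; the fingertips stand arm.finger_overhang ahead of it and the grasp point (between the pads) lies 2 mm behind it (arm.finger_overhang is the distance from the TCP to the fingertips, in m); z points along the fingers, y is the line along which they close (so a half turn about z gives the same grasp; the last joint's range is limited). The gripper opens to 85 mm and grips with 20 to 120 N. Pads are 22 mm wide; open, the fingers measure 114 mm over their backs; the gripper's body (76 mm by 85 mm) begins 54 mm behind the grasp point. The pads swing forward as they close: fully open they stand 13 mm farther back than shut.
Start: joints at [-1.334, 0.359, 1.51, -0, 1.272, -0.115], TCP at [0.207, -0.563, 0.248] pointing down, gripper open.
Joint ranges: [-2.97, 2.97], [-1.01, 2.36], [0.21, 2.38], [-0.96, 4.11], [0.2, 2.71], [-2.98, 2.98]. Speed limits (rad/s): [2.39, 2.39, 3.14, 3.14, 3.14, 3.14].

INTERFACE

Orientations are given as a unit quaternion [w, x, y, z].
In Python, from workcell import telemetry, vision, ticket, arm gives the robot as it stands.
- The arm moves only by the shell command python3 -m handwheel 'ROWS' [FORCE]. ROWS is JSON, a list of rows, each an object of numbers: "hand": the closure, from 0 (fully open) to 1 (shut); "x", "y", "z": the shift along the tool's x, y, z in mm; "yaw": the turn about the tool's z in rad. A call has 1 to 10 rows; each row shifts and turns the commanded pose from where the row before left it, along the tool's axes as they then stand; what a row does not reach is not made up. A row lasts 1/10 s, in which the tool goes at most 50 mm and 8.59 degrees, less where a joint would pass 70% of its speed; a pose out of reach is approached as far as the arm can. A call is refused whole if a number of a shift passes 50 or a number of a turn 0.15, either way. A call with a gripper value outside its range is refused whole. The fingers move at their own pace and stop on an object; FORCE is the grip in N (left out, the last holds). Time passes only in rows, so rows that do not move let the fingers close. It gives the time, the measured TCP pose, the force, the opening and the grip force at its end, in the units of the state.
- telemetry.sense(): the state, without advancing time (a new reading comes with each control period).
- vision.snapshot(name): name is "scene" or "top"; returns a dict with "frame" (400x640x3 uint8, red, green, blue), "fx", "fy", "cx", "cy" (pixels), "dist_coeffs" ([k1, k2, p1, p2, k3] as OpenCV has them; the pictures are not rectified), "origin" and "attitude" of the camera in the world. Camera axes: x right, y down, z forward; pixel columns grow to the right and rows downward; lengths in m; the calibration is good to about 2 mm. A picture is of the moment at which its call begins. There is no depth.
- ticket.sign_off(): hands the job in; it is judged then, once.
The state is a dict: "time_s": time; "joint_positions": joint angles; "joint_velocities": joint speeds; "joint_efforts": joint torques, N m; "eef_pos": TCP position; "orientation": TCP orientation; "contact_force": force on the tool from outside, world axes, zero at the start; "torque": the same for the moment, N m; "grip_width": opening from 0.0 (shut) to 1.0 (fully open); "gripper_force": force on a finger pad.
Only numpy, scipy, OpenCV 4.12 (cv2) and the standard library are available. Lean on these libraries where they do the work, as an engineer would, in place of code of your own. Each camera call takes 0.05 s, during which the arm holds its last target. There are 200 camera calls.

TASK

The loose aluminium corner brackets on the table are a mix of left-hand and right-hand ones: put each into the wooden bin whose fixed sample bracket is of its own hand (not the mirror image), and let go of it there. Only when every bracket is in its bin, take the wooden tag out of its rack and hang it by its eye on the bar of the hook stand to show that the batch is done.

Things in the scene. Friction and masses are not known exactly. Their poses are not given: they have to be found in the camera images.
- bracket_l1_mid (a point): left-hand aluminium corner bracket, 180 g, all plates 8 mm thick: level base 90 (x) x 44 (y) mm, upright flange 90 long and 56 mm tall on the base's +y edge (mid-plane y = +18 mm), end web 44 mm tall closing its +x end. Seen from the open -y side the web is at the right. Point: half-way up (28 mm), middle of the 90 x 44 outline; z up. May be absent.
- bracket_l2_mid (a point): left-hand aluminium corner bracket, 180 g, all plates 8 mm thick: level base 90 (x) x 44 (y) mm, upright flange 90 long and 56 mm tall on the base's +y edge (mid-plane y = +18 mm), end web 44 mm tall closing its +x end. Seen from the open -y side the web is at the right. Point: half-way up (28 mm), middle of the 90 x 44 outline; z up. May be absent.
- bracket_l3_mid (a point): left-hand aluminium corner bracket, 180 g, all plates 8 mm thick: level base 90 (x) x 44 (y) mm, upright flange 90 long and 56 mm tall on the base's +y edge (mid-plane y = +18 mm), end web 44 mm tall closing its +x end. Seen from the open -y side the web is at the right. Point: half-way up (28 mm), middle of the 90 x 44 outline; z up. May be absent.
- bracket_r1_mid (a point): right-hand aluminium corner bracket, 180 g, all plates 8 mm thick: level base 90 (x) x 44 (y) mm, upright flange 90 long and 56 mm tall on the base's +y edge (mid-plane y = +18 mm), end web 44 mm tall closing its -x end. Seen from the open -y side the web is at the left. Point: half-way up (28 mm), middle of the 90 x 44 outline; z up. May be absent.
- bracket_r2_mid (a point): right-hand aluminium corner bracket, 180 g, all plates 8 mm thick: level base 90 (x) x 44 (y) mm, upright flange 90 long and 56 mm tall on the base's +y edge (mid-plane y = +18 mm), end web 44 mm tall closing its -x end. Seen from the open -y side the web is at the left. Point: half-way up (28 mm), middle of the 90 x 44 outline; z up. May be absent.
- bracket_r3_mid (a point): right-hand aluminium corner bracket, 180 g, all plates 8 mm thick: level base 90 (x) x 44 (y) mm, upright flange 90 long and 56 mm tall on the base's +y edge (mid-plane y = +18 mm), end web 44 mm tall closing its -x end. Seen from the open -y side the web is at the left. Point: half-way up (28 mm), middle of the 90 x 44 outline; z up. May be absent.
- bin_l: open wooden bin for left-hand brackets, fixed: outside 122 (x) x 222 (y) x 32 mm, walls and floor 6 mm; origin at the centre of its underside, x away from the robot. On a 22 mm high ledge behind it (92 mm from the origin in +x) a left-hand sample bracket is fixed for good, open side to the robot, its top 78 mm above the table.
- bin_r: open wooden bin for right-hand brackets, fixed: outside 122 (x) x 222 (y) x 32 mm, walls and floor 6 mm; origin at the centre of its underside, x away from the robot. On a 22 mm high ledge behind it (92 mm from the origin in +x) a right-hand sample bracket is fixed for good, open side to the robot, its top 78 mm above the table.
- tag_rack: fixed wooden rack with a slot 11 mm wide (in x) and 30 mm deep, open at the ends, that holds the tag on edge; 46 (x) x 90 (y) x 36 mm, slot floor 6 mm above the table; origin at the centre of its underside
- tag_grip (a point): plywood batch tag standing on edge in the rack: board 8 mm thick (x), 60 wide (y), 124 tall (z), with an eye 32 wide and 31 tall through it. 70 g. Point: middle of the solid strip above the eye (60 wide, 29 tall, top edge 15 mm above the point), to be pinched across its thickness
- tag_eye (a point): centre of the tag's eye, 30 mm below the middle of the strip; same axes as the tag
- hook_bar (a point): point on the axis of a fixed hook stand's bar, half-way along it, 154 mm above the table. The bar is 9 mm thick and runs along this frame's x; its free end is 43 mm away at -x and 10 mm higher (slightly upturned); 45 mm away at +x it bends down into the post, so nothing of the stand is higher than the bar

How it is judged:
By the outcome, as a careful person would: the job done as asked, in the order asked, and still so for the second after the job is handed in, with the robot touching nothing.
Of bracket_l1, bracket_l2, bracket_l3, bracket_r1, bracket_r2, bracket_r3 only 4 to 6 are there at a start; the rules pass over those that are not, and their reading is None.
At some moment in a run one of bracket_l1, bracket_l2, bracket_l3, bracket_r1, bracket_r2, bracket_r3 may be knocked a few centimetres aside while the robot is not near it.
It also fails if it takes over 210 s, if anything falls off the work surface, if the arm or the gripper's body presses on something with over 40 N, if the wrist force passes 120 N, or if a joint passes its speed limit or range.

## Working session

There is one attempt and no reset: what is moved stays moved. The work goes in short steps, Python scripts to look and compute and a shell command to move; the robot and the scene stay as the last step left them, time stands still between calls to the robot, and variables do not carry over. Pictures are saved under pics/ and viewed, at most 17 in all, crops included, and the job is handed in when it is done.

```bash
ls; mkdir -p pics; cat > h.py <<'E'
import numpy as np,cv2,json
from workcell import telemetry,vision,ticket,arm
from scipy.spatial.transform import Rotation as R
def snap(n,save=None):
    s=vision.snapshot(n)
    if save: cv2.imwrite('pics/'+save,cv2.cvtColor(np.asarray(s['frame']),cv2.COLOR_RGB2BGR))
    return s
def rot(a):
    a=np.asarray(a,float)
    return a if a.shape==(3,3) else R.from_quat(a,scalar_first=True).as_matrix()
def K(s): return np.array([[s['fx'],0,s['cx']],[0,s['fy'],s['cy']],[0,0,1.]])
def plane(s,uv,z):
    p=cv2.undistortPoints(np.array(uv,float).reshape(-1,1,2),K(s),np.array(s['dist_coeffs'],float)).reshape(-1,2)
    d=np.c_[p,np.ones(len(p))]@rot(s['attitude']).T; o=np.array(s['origin'])
    return o+d*((np.asarray(z)-o[2])/d[:,2])[:,None]
def proj(s,P):
    Rm=rot(s['attitude']);o=np.array(s['origin'])
    return cv2.projectPoints(((np.array(P,float)-o)@Rm).reshape(-1,1,3),np.zeros(3),np.zeros(3),K(s),np.array(s['dist_coeffs'],float))[0].reshape(-1,2)
E
python3 - <<'E'
from h import *
for n in('top','scene'):
    s=snap(n,n+'0.png');print({k:np.round(v,4).tolist() for k,v in s.items() if k!='frame'})
print(arm.finger_overhang,telemetry.sense())
E
```

```text
pics
{'fx': 377.6323, 'fy': 377.6323, 'cx': 320.0035, 'cy': 190.7916, 'dist_coeffs': [-0.0145, 0.0, 0.0, 0.0, 0.0], 'origin': [0.407, -0.0276, 1.2885], 'attitude': [0.0357, -0.6975, 0.7141, -0.0472]}
{'fx': 459.7311, 'fy': 459.7311, 'cx': 316.9515, 'cy': 202.0557, 'dist_coeffs': [-0.08, 0.0, 0.0, 0.0, 0.0], 'origin': [-0.0537, -0.8869, 1.0392], 'attitude': [-0.3947, 0.8613, -0.2926, 0.1294]}
0.017 {'time_s': 0.1, 'joint_positions': array([-1.33410536e+00,  3.59439822e-01,  1.51135572e+00,  4.78949570e-05,
        1.27246915e+00, -1.15087733e-01]), 'joint_velocities': array([ 0.00093731, -0.00132937, -0.0008835 , -0.00019879,  0.0002413 ,
        0.0012799 ]), 'joint_efforts': array([ 1.05287734e-04, -5.28648806e+01, -2.79350960e+01, -1.91537169e-04,
        5.03044066e-03, -1.85649691e-05]), 'eef_pos': array([ 0.20661701, -0.56267513,  0.24752153]), 'orientation': array([-8.35867540e-04,  9.84572197e-01,  1.74976826e-01, -2.79586406e-05]), 'contact_force': array([-1.01799449, -0.46927514, -0.8809636 ]), 'torque': array([ 0.01389144, -0.05961023,  0.01385238]), 'gripper_force': 0.0, 'grip_width': 0.9994472167116426}
```

View pics/top0.png

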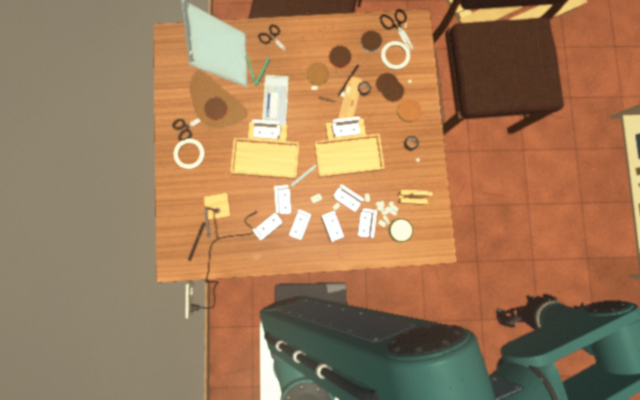

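View pics/scene0.png

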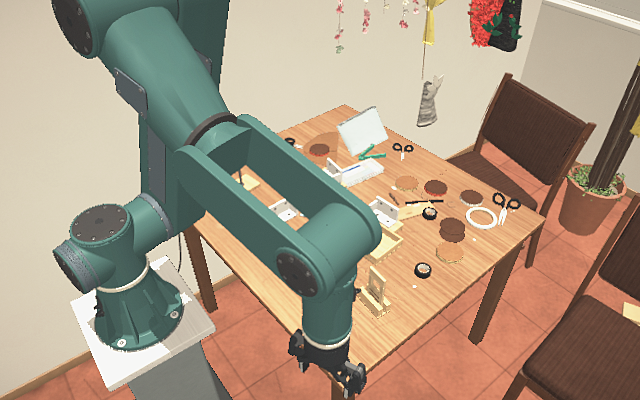

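Top view: six white brackets around (267–368, 190–235), bins at (265,157) and (349,155) with samples behind them, rack at (415,197), hook stand at (213,207). The arm blocks the scene view, so I'll zoom in on the top view.

```bash
python3 - <<'E'
from h import *
i=cv2.imread('pics/top0.png')
a=cv2.resize(i[180:245,245:385],None,fx=5.7,fy=5.7,interpolation=cv2.INTER_CUBIC)
b=cv2.resize(i[112:180,225:390],None,fx=4.8,fy=4.8*0.65,interpolation=cv2.INTER_CUBIC)
a=cv2.resize(a,(798,370));b=cv2.resize(b,(798,225))
cv2.imwrite('pics/c1.png',np.vstack([b,a]))
E
```

```text
(no output)
```

View pics/c1.png

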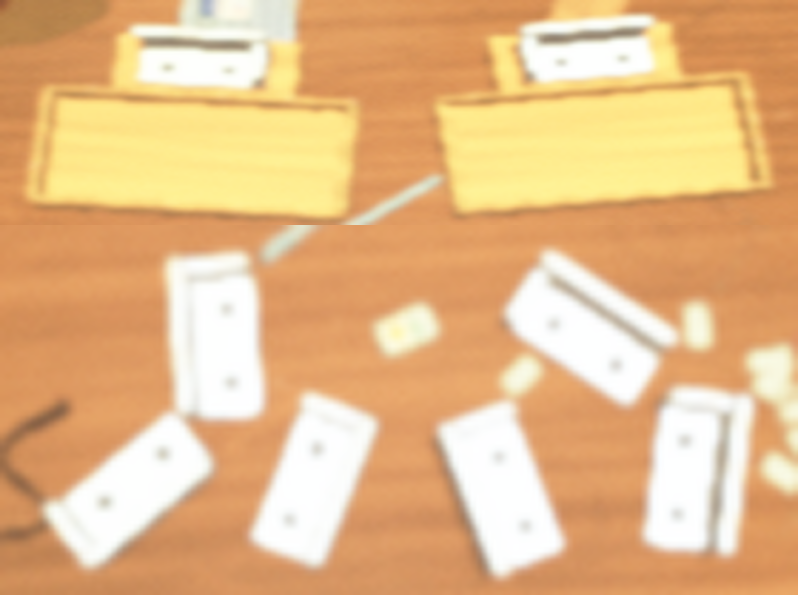

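Samples and brackets are near saturation, so the web ends are unclear. I'll stretch the contrast at native pixels.

```bash
python3 - <<'E'
from h import *
i=cv2.imread('pics/top0.png').astype(float).min(axis=2)
i=(np.clip((i-150)/105,0,1)**2*255).astype(np.uint8)
b=cv2.resize(i[112:142,240:372],(798,181),interpolation=cv2.INTER_NEAREST)
a=cv2.resize(i[182:245,245:385],(798,359),interpolation=cv2.INTER_NEAREST)
cv2.imwrite('pics/c2.png',np.vstack([b,a]))
E
```

```text
(no output)
```

View pics/c2.png

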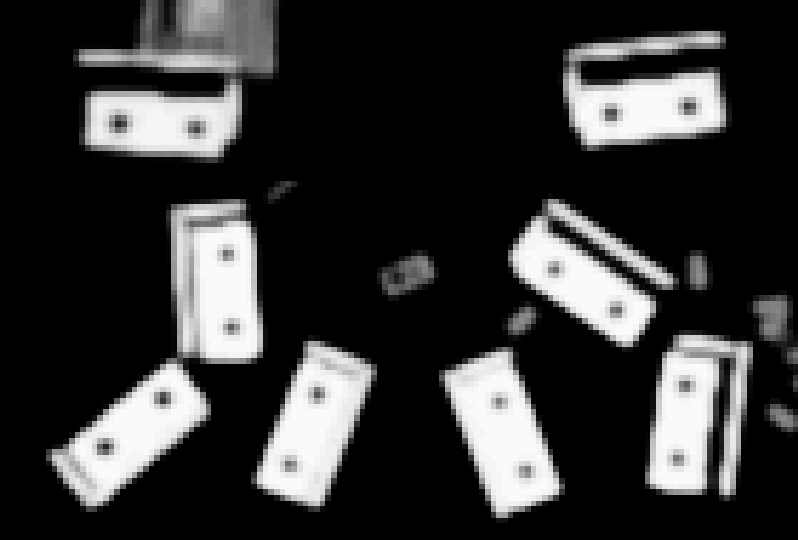

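The stretched image settles the hands. The left sample (≈(266,129)) has its web at the right, so the left bin is bin_l; the right sample (≈(347,128)) has its web at the left, so the right bin is bin_r.
- Left-hand: A (283,199), D (267,226), F (333,226).
- Right-hand: B (348,196), C (368,222), E (300,224).

Next I'll measure the poses.

```bash
cat > m.py <<'E'
from h import *
from scipy.ndimage import map_coordinates as mc
# name: approx holes (px), direction to flange is decided by 'side' (px normal), web end hole first
H={'A':((284.8,226.5),None)}
def z2p(x,y): return np.array([245+x/5.7,182+(y-181)/5.7])
B={'A':((227,253),(231,327)),'B':((555,269),(617,310)),'C':((686,385),(678,459)),'D':((104,446),(163,398)),'E':((317,393),(289,464)),'F':((500,401),(526,470))} # web-end hole first
HAND=dict(A='L',B='R',C='R',D='L',E='R',F='L')
def refine(g,p):
    for _ in range(4):
        r=np.linspace(-1.6,1.6,17);X,Y=np.meshgrid(p[0]+r,p[1]+r)
        w=np.clip(252-mc(g,[Y,X],order=1),0,None)+1e-6
        p=np.array([(w*X).sum(),(w*Y).sum()])/w.sum()
    return p
def pose(s,g,h1,h2,hand):
    p1,p2=refine(g,np.array(h1)),refine(g,np.array(h2))
    W=plane(s,[p1,p2],.008); c=W.mean(0); ax=(W[0]-W[1])[:2]; L=np.linalg.norm(ax); w=ax/L  # toward web
    xb=w if hand=='L' else -w
    yb=np.array([-xb[1],xb[0]])
    t=np.arange(.010,.045,.0005)
    P=np.c_[c[:2][None]-t[:,None]*yb,np.full(len(t),.008)]
    q=proj(s,P);v=mc(g,[q[:,1],q[:,0]],order=1)
    e=t[np.argmax(v<190)]
    return c,xb,yb,L,e
E
python3 - <<'E'
from m import *
s=snap('top');f=np.asarray(s['frame']);g=f.min(axis=2).astype(float)
for k,(a,b) in B.items():
    c,xb,yb,L,e=pose(s,g,z2p(*a),z2p(*b),HAND[k])
    print(k,HAND[k],'holemid',c[:2].round(4),'xb deg',np.degrees(np.arctan2(xb[1],xb[0])).round(1),'L',L.round(4),'edge',round(e,4))
# bins
hsv=cv2.cvtColor(f,cv2.COLOR_RGB2HSV)
for n,(u,v) in dict(L=(265,157),R=(349,155)).items(): print(n,hsv[v,u],f[v,u])
c0=hsv[157,265]
m=((abs(hsv[...,0].astype(int)-c0[0])<5)&(hsv[...,1]>90)&(hsv[...,2]>200)).astype(np.uint8)
m=cv2.morphologyEx(m,cv2.MORPH_OPEN,np.ones((3,3)))
for c in cv2.findContours(m,0,2)[0]:
    if cv2.contourArea(c)<60 : continue
    r=cv2.minAreaRect(c);box=cv2.boxPoints(r);w=plane(s,box,.032)
    print(cv2.contourArea(c),np.round(r[0],1),np.round(r[1],1),round(r[2],1),'\n',w[:,:2].round(3).tolist(),w[:,:2].mean(0).round(3))
i=cv2.cvtColor(f,cv2.COLOR_RGB2BGR)
a=cv2.resize(i[185:210,390:440],(400,200),interpolation=cv2.INTER_CUBIC);b=cv2.resize(i[185:270,180:230],(400,680),interpolation=cv2.INTER_CUBIC)[:400]
cv2.imwrite('pics/c3.png',np.hstack([np.vstack([a,a*0]),b]))
E
```

```text
A L holemid [0.5263 0.0705] xb deg 2.7 L 0.0441 edge 0.0175
B R holemid [ 0.5222 -0.142 ] xb deg -125.1 L 0.0444 edge 0.018
C R holemid [ 0.4417 -0.1967] xb deg 172.0 L 0.0438 edge 0.018
D L holemid [0.4492 0.1278] xb deg 128.8 L 0.0445 edge 0.018
E R holemid [0.443  0.0276] xb deg 157.6 L 0.0448 edge 0.018
F L holemid [ 0.4358 -0.096 ] xb deg 19.4 L 0.0436 edge 0.018
L [ 25 111 254] [254 237 143]
R [ 26 110 254] [254 239 144]
301.0 [216.6 205.8] [22.  22.3] 81.3 
 [[0.544, 0.338], [0.554, 0.264], [0.481, 0.253], [0.471, 0.326]] [0.512 0.295]
1783.0 [266.  158.9] [62.4 30.9] 4.2 
 [[0.625, 0.238], [0.731, 0.231], [0.71, 0.02], [0.604, 0.03]] [0.667 0.13 ]
1760.5 [347.5 156.1] [31.3 60.5] 83.3 
 [[0.715, -0.039], [0.736, -0.245], [0.628, -0.253], [0.608, -0.049]] [ 0.672 -0.146]
62.5 [283.  133.5] [15.  6.] 90.0 
 [[0.781, 0.081], [0.78, 0.061], [0.728, 0.062], [0.728, 0.082]] [0.754 0.071]
119.0 [533.1  13.4] [ 7.7 26.9] 66.0 
 [[1.175, -0.783], [1.217, -0.878], [1.189, -0.887], [1.148, -0.792]] [ 1.182 -0.835]
86.0 [571.6   3.2] [ 7.2 21.5] 63.4 
 [[1.215, -0.939], [1.252, -1.015], [1.227, -1.024], [1.19, -0.948]] [ 1.221 -0.982]
```

View pics/c3.png

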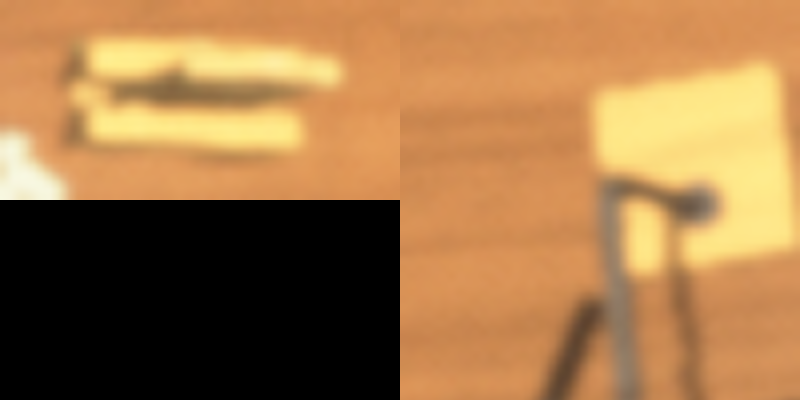

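The holes sit on the bracket's 90 mm centreline, 4 mm to its open side, so the bracket poses are good. I'll refine the bins from their samples and write a helper that works out the moves.

```bash
cat > go.py <<'E'
from h import *
import sys
def state():
    t=telemetry.sense();p=np.array(t['eef_pos']);M=rot(t['orientation'])
    return t,p,M,np.degrees(np.arctan2(M[1,0],M[0,0]))
def plan(tx,ty,tz,phi,half=True):
    t,p,M,f=state()
    d=(phi-f+180)%360-180
    c=[d,d-180,d+180] if half else [d]
    j6=t['joint_positions'][5];j1=np.arctan2(ty,tx)-t['joint_positions'][0]
    c=[x for x in c if abs(x)<200 and -2.8<j6+j1-np.radians(x)<2.8]
    d=min(c,key=abs);a=np.radians(f+d)
    D=(np.array([tx,ty,tz])-p)*1000
    X=np.array([np.cos(a),np.sin(a)]);Y=np.array([np.sin(a),-np.cos(a)])
    print('t %.1f tcp %s phi %.1f z-tilt %s w %.3f | yaw %.3f rad then x %.1f y %.1f z %.1f'%(t['time_s'],p.round(4),f,M[:2,2].round(3),t['grip_width'],-np.radians(d),D[:2]@X,D[:2]@Y,-D[2]))
if __name__=='__main__': plan(*map(float,sys.argv[1:5]))
E
python3 - <<'E'
from m import *
s=snap('top');f=np.asarray(s['frame']);g=f.min(axis=2).astype(float)
q=lambda X,Y:np.array([240+X/6.045,112+Y/6.033])
for n,w,o in(('L',(196,129),(119,123)),('R',(612,113),(689,106))):
    W=plane(s,[refine(g,q(*w)),refine(g,q(*o))],.030);c=W.mean(0)[:2]
    y=(W[0]-W[1])[:2]*(-1 if n=='L' else 1);L=np.linalg.norm(y);y/=L;x=np.array([y[1],-y[0]])
    print(n,'hole mid',c.round(4),L.round(4),'bin x heading',np.degrees(np.arctan2(x[1],x[0])).round(1),'bin org',(c-.088*x).round(4))
c={'A':(.5263,.0705,2.7,1),'B':(.5222,-.142,-125.1,-1),'C':(.4417,-.1967,172,-1),'D':(.4492,.1278,128.8,1),'E':(.443,.0276,157.6,-1),'F':(.4358,-.096,19.4,1)}
for k,(x,y,h,w) in c.items():
    h=np.radians(h);X=np.array([np.cos(h),np.sin(h)]);Y=np.array([-X[1],X[0]])
    print(k,(np.array([x,y])+.022*Y+.004*w*X).round(4))
E
```

```text
L hole mid [0.7601 0.131 ] 0.0433 bin x heading -5.2 bin org [0.6724 0.1389]
R hole mid [ 0.7636 -0.1474] 0.0441 bin x heading 4.1 bin org [ 0.6758 -0.1538]
A [0.5293 0.0927]
B [ 0.5425 -0.1514]
C [ 0.4426 -0.219 ]
D [0.4295 0.1171]
E [0.4383 0.0057]
F [ 0.4323 -0.0739]
```

```bash
python3 go.py .4426 -.219 .15 172
```

```text
t 0.2 tcp [ 0.2067 -0.5628  0.2477] phi 20.2 z-tilt [-0.     0.001] w 1.001 | yaw 0.491 rad then x 185.8 y -373.3 z 97.7
```

```bash
python3 -m handwheel '[{"yaw":0.125,"hand":0.6},{"yaw":0.125,"hand":0.6},{"yaw":0.125,"hand":0.6},{"yaw":0.115,"hand":0.6}]' 60 && python3 -m handwheel '[{"x":18,"y":-37,"hand":0.6},{"x":19,"y":-38,"hand":0.6},{"x":18,"y":-37,"hand":0.6},{"x":19,"y":-38,"hand":0.6},{"x":18,"y":-37,"hand":0.6},{"x":19,"y":-38,"hand":0.6},{"x":18,"y":-37,"hand":0.6},{"x":19,"y":-38,"hand":0.6},{"x":18,"y":-37,"hand":0.6},{"x":19,"y":-37,"hand":0.6}]' && python3 -m handwheel '[{"z":32,"hand":0.6},{"z":33,"hand":0.6},{"z":32,"hand":0.6},{"hand":0.6}]'; python3 go.py .4426 -.219 .04 172; python3 -c "
from h import *
snap('top','t1.png')"
```

```text
t 0.2 tcp [ 0.2067 -0.5628  0.2477] phi 20.2 z-tilt [-0.     0.001] w 1.001 | yaw 0.491 rad then x 185.8 y -373.3 z 207.7invalid input at $[0]: expected keys hand, x, y, z, yaw
```

View pics/t1.png

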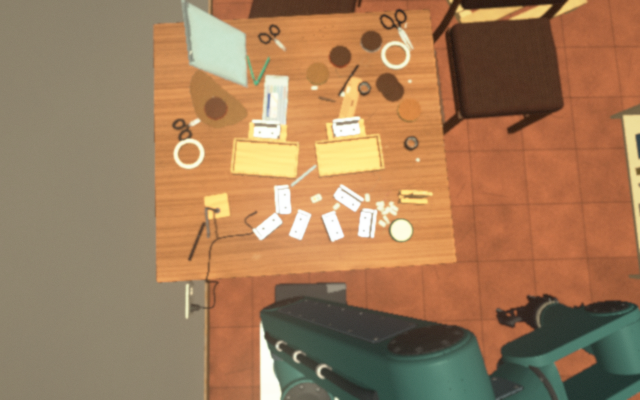

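The call was refused because every row needs all five keys, so nothing moved. The picture is the same as before.

```bash
python3 -m handwheel '[{"x":0,"y":0,"z":0,"yaw":0.125,"hand":0.6},{"x":0,"y":0,"z":0,"yaw":0.125,"hand":0.6},{"x":0,"y":0,"z":0,"yaw":0.125,"hand":0.6},{"x":0,"y":0,"z":0,"yaw":0.115,"hand":0.6}]' 60 && python3 -m handwheel '[{"x":18,"y":-37,"z":0,"yaw":0,"hand":0.6},{"x":19,"y":-38,"z":0,"yaw":0,"hand":0.6},{"x":18,"y":-37,"z":0,"yaw":0,"hand":0.6},{"x":19,"y":-38,"z":0,"yaw":0,"hand":0.6},{"x":18,"y":-37,"z":0,"yaw":0,"hand":0.6},{"x":19,"y":-38,"z":0,"yaw":0,"hand":0.6},{"x":18,"y":-37,"z":0,"yaw":0,"hand":0.6},{"x":19,"y":-38,"z":0,"yaw":0,"hand":0.6},{"x":18,"y":-37,"z":0,"yaw":0,"hand":0.6},{"x":19,"y":-37,"z":0,"yaw":0,"hand":0.6}]' && python3 -m handwheel '[{"x":0,"y":0,"z":32,"yaw":0,"hand":0.6},{"x":0,"y":0,"z":33,"yaw":0,"hand":0.6},{"x":0,"y":0,"z":32,"yaw":0,"hand":0.6},{"x":0,"y":0,"z":0,"yaw":0,"hand":0.6}]'; python3 go.py .4426 -.219 .04 172; python3 -c "
from h import *
snap('top','t2.png');snap('scene','s2.png')"
```

```text
time_s: 0.65
eef_pos: [0.2067, -0.5631, 0.2481]
orientation: [-0.0, 0.997, -0.072, -0.0]
contact_force: [-0.5, 0.0, -0.0]
grip_width: 0.401
gripper_force: 0.0
time_s: 1.65
eef_pos: [0.4421, -0.2167, 0.2484]
orientation: [0.0, 0.998, -0.069, 0.0]
contact_force: [0.1, -0.8, -0.2]
grip_width: 0.396
gripper_force: 0.0
time_s: 2.05
eef_pos: [0.4388, -0.2162, 0.148]
orientation: [-0.002, 0.998, -0.069, -0.003]
contact_force: [-0.4, 0.3, 1.0]
grip_width: 0.399
gripper_force: 0.0
t 2.0 tcp [ 0.4388 -0.2162  0.148 ] phi -7.9 z-tilt [-0.007  0.005] w 0.399 | yaw 0.002 rad then x 4.1 y 2.2 z 108.0
```

View pics/t2.png

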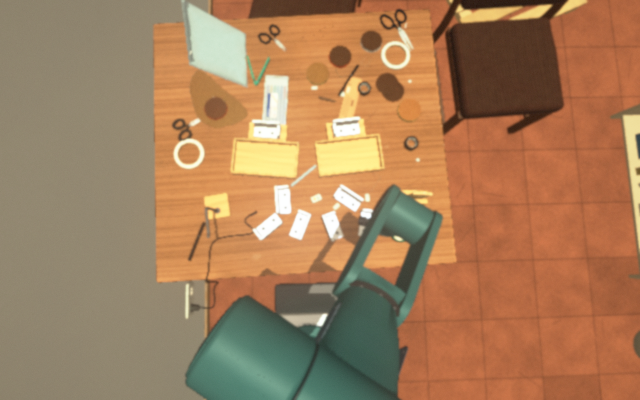

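Arm is over C at (395,215); the others are undisturbed. Descend, grip and lift.

```bash
python3 -m handwheel '[{"x":4,"y":2,"z":0,"yaw":0,"hand":0.6},{"x":0,"y":0,"z":30,"yaw":0,"hand":0.6},{"x":0,"y":0,"z":30,"yaw":0,"hand":0.6},{"x":0,"y":0,"z":25,"yaw":0,"hand":0.6},{"x":0,"y":0,"z":15,"yaw":0,"hand":0.6},{"x":0,"y":0,"z":8,"yaw":0,"hand":0.6},{"x":0,"y":0,"z":0,"yaw":0,"hand":0.6}]' && python3 -m handwheel '[{"x":0,"y":0,"z":0,"yaw":0,"hand":1},{"x":0,"y":0,"z":0,"yaw":0,"hand":1},{"x":0,"y":0,"z":0,"yaw":0,"hand":1},{"x":0,"y":0,"z":0,"yaw":0,"hand":1},{"x":0,"y":0,"z":0,"yaw":0,"hand":1}]' 60; python3 go.py .4426 -.219 .04 172
```

```text
time_s: 2.85
eef_pos: [0.4458, -0.2214, 0.0436]
orientation: [0.0, 0.998, -0.069, 0.0]
contact_force: [-0.4, -0.3, 0.3]
grip_width: 0.398
gripper_force: 0.0
time_s: 3.35
eef_pos: [0.4463, -0.2215, 0.0446]
orientation: [0.001, 0.998, -0.069, 0.001]
contact_force: [0.4, 0.5, 7.2]
grip_width: 0.083
gripper_force: 60.1
t 3.4 tcp [ 0.4463 -0.2215  0.0446] phi -7.9 z-tilt [ 0.002 -0.002] w 0.083 | yaw 0.001 rad then x -4.0 y -2.0 z 4.6
```

```bash
python3 -m handwheel '[{"x":0,"y":0,"z":-20,"yaw":0,"hand":1},{"x":0,"y":0,"z":-30,"yaw":0,"hand":1},{"x":0,"y":0,"z":-30,"yaw":0,"hand":1},{"x":0,"y":0,"z":-20,"yaw":0,"hand":1},{"x":0,"y":0,"z":0,"yaw":-0.11,"hand":1},{"x":0,"y":0,"z":0,"yaw":-0.11,"hand":1},{"x":0,"y":0,"z":0,"yaw":0,"hand":1}]'; python3 go.py .688 -.225 .145 4.5
```

```text
time_s: 4.05
eef_pos: [0.4451, -0.2207, 0.1438]
orientation: [0.0, 0.999, 0.041, 0.0]
contact_force: [0.2, -0.9, -1.9]
grip_width: 0.078
gripper_force: 58.8
t 4.0 tcp [ 0.4451 -0.2207  0.1438] phi 4.8 z-tilt [ 0. -0.] w 0.078 | yaw 0.004 rad then x 241.9 y 23.4 z -1.2
```

```bash
python3 -m handwheel '[{"x":20,"y":3,"z":0,"yaw":0,"hand":1},{"x":40,"y":4,"z":0,"yaw":0,"hand":1},{"x":40,"y":4,"z":0,"yaw":0,"hand":1},{"x":40,"y":4,"z":0,"yaw":0,"hand":1},{"x":40,"y":4,"z":0,"yaw":0,"hand":1},{"x":40,"y":4,"z":0,"yaw":0,"hand":1},{"x":22,"y":0,"z":0,"yaw":0,"hand":1},{"x":0,"y":0,"z":0,"yaw":0,"hand":1},{"x":0,"y":0,"z":0,"yaw":0,"hand":1}]'; python3 go.py .688 -.225 .052 4.5; python3 - <<'E'
from h import *
a=snap('top');b=snap('scene')
A=np.asarray(a['frame'])[110:210,290:420,::-1];B=np.asarray(b['frame'])[150:350,200:460,::-1]
cv2.imwrite('pics/p1.png',np.hstack([cv2.resize(A,(390,300)),cv2.resize(B,(390,300))]))
E
```

```text
time_s: 4.95
eef_pos: [0.6876, -0.2235, 0.1424]
orientation: [-0.0, 0.999, 0.04, -0.001]
contact_force: [-0.4, -0.1, -1.9]
grip_width: 0.085
gripper_force: 58.7
t 5.0 tcp [ 0.6876 -0.2235  0.1424] phi 4.6 z-tilt [-0.002  0.001] w 0.085 | yaw 0.002 rad then x 0.3 y 1.5 z 90.4
```

View pics/p1.png

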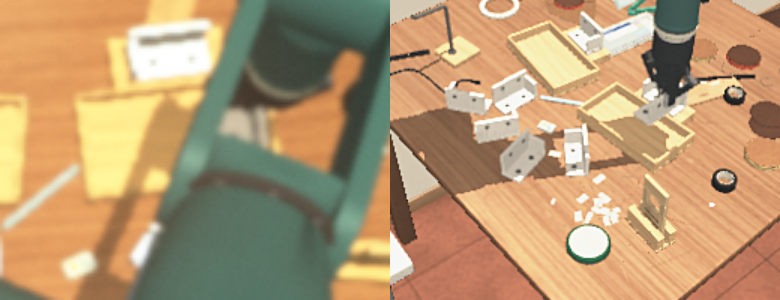

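Both views show C held level over the right end of bin_r (scene crop ≈(655,105)); the other five, the rack and the hook stand are clearly visible. Lower, release and retract.

```bash
python3 -m handwheel '[{"x":0,"y":1,"z":30,"yaw":0,"hand":1},{"x":0,"y":0,"z":30,"yaw":0,"hand":1},{"x":0,"y":0,"z":20,"yaw":0,"hand":1},{"x":0,"y":0,"z":10,"yaw":0,"hand":1},{"x":0,"y":0,"z":0,"yaw":0,"hand":1},{"x":0,"y":0,"z":0,"yaw":0,"hand":0.7},{"x":0,"y":0,"z":0,"yaw":0,"hand":0.7},{"x":0,"y":0,"z":0,"yaw":0,"hand":0.7}]' && python3 -m handwheel '[{"x":0,"y":0,"z":-30,"yaw":0,"hand":0.7},{"x":0,"y":0,"z":-40,"yaw":0,"hand":0.7},{"x":0,"y":0,"z":-40,"yaw":0,"hand":0.7},{"x":0,"y":0,"z":0,"yaw":0,"hand":0.6}]'; python3 go.py .5425 -.1514 .15 -125.1
```

```text
time_s: 5.85
eef_pos: [0.6891, -0.2253, 0.0546]
orientation: [0.0, 0.999, 0.041, 0.001]
contact_force: [0.1, 0.8, -0.0]
grip_width: 0.299
gripper_force: 0.0
time_s: 6.25
eef_pos: [0.6927, -0.2267, 0.1713]
orientation: [0.003, 0.999, 0.041, 0.006]
contact_force: [-0.1, -0.9, -0.8]
grip_width: 0.397
gripper_force: 0.0
t 6.2 tcp [ 0.6927 -0.2267  0.1713] phi 4.7 z-tilt [ 0.012 -0.005] w 0.397 | yaw -0.876 rad then x -24.8 y -166.1 z 21.3
```

```bash
cat > chk.py <<'E'
from m import *
P={'A':(.5263,.0705,2.7),'B':(.5222,-.142,-125.1),'D':(.4492,.1278,128.8),'E':(.443,.0276,157.6),'F':(.4358,-.096,19.4)}
def chk(ks,save=None):
    for n in('top','scene'):
        s=snap(n,save and n+save);g=np.asarray(s['frame']).min(axis=2).astype(float)
        for k in ks:
            x,y,h=P[k];h=np.radians(h);v=.022*np.array([np.cos(h),np.sin(h)])
            W=np.array([[x+v[0],y+v[1],.008],[x-v[0],y-v[1],.008]]);q=proj(s,W)
            r=[refine(g,a) for a in q];w=plane(s,r,.008)
            con=[float(g[int(a[1]+.5),int(a[0]+.5)]) for a in r]
            print(n,k,((w-W)[:,:2]*1000).round(1).tolist(),con)
if __name__=='__main__':
    import sys;chk(sys.argv[1])
E
python3 chk.py ABDEF
```

```text
top A [[0.1, -0.0], [-3.2, 1.6]] [227.0, 227.0]
top B [[-0.0, 0.0], [-0.2, -0.2]] [91.0, 81.0]
top D [[-0.0, -0.0], [0.0, -0.0]] [106.0, 104.0]
top E [[0.0, -0.1], [-2.1, 0.9]] [97.0, 94.0]
top F [[-0.1, -0.1], [-0.2, 0.1]] [80.0, 81.0]
scene A [[1.6, 3.2], [0.7, 3.1]] [90.0, 87.0]
scene B [[1.4, 1.8], [1.8, 2.5]] [60.0, 90.0]
scene D [[-0.0, 0.0], [0.5, 0.3]] [172.0, 170.0]
scene E [[1.4, 0.3], [0.9, 0.1]] [181.0, 184.0]
scene F [[1.0, 2.1], [1.0, 1.9]] [53.0, 54.0]
```

```bash
python3 -m handwheel '[{"x":0,"y":0,"z":0,"yaw":-0.146,"hand":0.6},{"x":0,"y":0,"z":0,"yaw":-0.146,"hand":0.6},{"x":0,"y":0,"z":0,"yaw":-0.146,"hand":0.6},{"x":0,"y":0,"z":0,"yaw":-0.146,"hand":0.6},{"x":0,"y":0,"z":0,"yaw":-0.146,"hand":0.6},{"x":0,"y":0,"z":0,"yaw":-0.146,"hand":0.6}]' && python3 -m handwheel '[{"x":-6,"y":-40,"z":0,"yaw":0,"hand":0.6},{"x":-6,"y":-40,"z":0,"yaw":0,"hand":0.6},{"x":-6,"y":-40,"z":0,"yaw":0,"hand":0.6},{"x":-6,"y":-40,"z":15,"yaw":0,"hand":0.6},{"x":0,"y":-5,"z":10,"yaw":0,"hand":0.6},{"x":0,"y":0,"z":0,"yaw":0,"hand":0.6},{"x":0,"y":0,"z":0,"yaw":0,"hand":0.6}]'; python3 go.py .5425 -.1514 .042 -125.1
```

```text
time_s: 6.95
eef_pos: [0.6871, -0.2244, 0.1612]
orientation: [-0.001, 0.886, 0.463, -0.001]
contact_force: [-0.5, 0.7, 0.4]
grip_width: 0.401
gripper_force: 0.0
time_s: 7.65
eef_pos: [0.5404, -0.15, 0.1379]
orientation: [0.0, 0.887, 0.461, 0.0]
contact_force: [0.5, -0.6, -0.1]
grip_width: 0.401
gripper_force: 0.0
t 7.7 tcp [ 0.5404 -0.15    0.1379] phi 54.9 z-tilt [ 0. -0.] w 0.401 | yaw -0.000 rad then x 0.1 y 2.5 z 95.9
```

```bash
python3 -m handwheel '[{"x":0,"y":2,"z":30,"yaw":0,"hand":0.6},{"x":0,"y":0,"z":30,"yaw":0,"hand":0.6},{"x":0,"y":0,"z":22,"yaw":0,"hand":0.6},{"x":0,"y":0,"z":12,"yaw":0,"hand":0.6},{"x":0,"y":0,"z":0,"yaw":0,"hand":0.6},{"x":0,"y":0,"z":0,"yaw":0,"hand":1},{"x":0,"y":0,"z":0,"yaw":0,"hand":1},{"x":0,"y":0,"z":0,"yaw":0,"hand":1},{"x":0,"y":0,"z":0,"yaw":0,"hand":1},{"x":0,"y":0,"z":0,"yaw":0,"hand":1}]' 60; python3 go.py .5425 -.1514 .042 -125.1;  python3 -m handwheel '[{"x":0,"y":0,"z":-20,"yaw":0,"hand":1},{"x":0,"y":0,"z":-30,"yaw":0,"hand":1},{"x":0,"y":0,"z":-30,"yaw":0,"hand":1},{"x":0,"y":0,"z":-20,"yaw":0,"hand":1},{"x":0,"y":0,"z":0,"yaw":0.145,"hand":1},{"x":0,"y":0,"z":0,"yaw":0.145,"hand":1},{"x":0,"y":0,"z":0,"yaw":0.145,"hand":1},{"x":0,"y":0,"z":0,"yaw":0.145,"hand":1},{"x":0,"y":0,"z":0,"yaw":0.145,"hand":1},{"x":0,"y":0,"z":0,"yaw":0.145,"hand":1}]'; python3 go.py .679 -.168 .145 4.5
```

```text
time_s: 8.65
eef_pos: [0.5429, -0.1516, 0.0456]
orientation: [0.001, 0.888, 0.461, 0.001]
contact_force: [3.2, -1.7, 5.7]
grip_width: 0.082
gripper_force: 61.7
t 8.7 tcp [ 0.5429 -0.1516  0.0456] phi 54.9 z-tilt [ 0.004 -0.002] w 0.082 | yaw -0.000 rad then x -0.1 y -0.4 z 3.6
time_s: 9.65
eef_pos: [0.5398, -0.1501, 0.1437]
orientation: [-0.001, 0.999, 0.041, -0.001]
contact_force: [-1.2, 0.2, -2.4]
grip_width: 0.082
gripper_force: 60.4
t 9.7 tcp [ 0.5398 -0.1501  0.1437] phi 4.7 z-tilt [-0.003  0.001] w 0.082 | yaw 0.003 rad then x 137.4 y 28.8 z -1.3
```

```bash
python3 -m handwheel '[{"x":20,"y":5,"z":0,"yaw":0,"hand":1},{"x":40,"y":8,"z":0,"yaw":0,"hand":1},{"x":40,"y":8,"z":0,"yaw":0,"hand":1},{"x":27,"y":5,"z":0,"yaw":0,"hand":1},{"x":10,"y":3,"z":0,"yaw":0,"hand":1},{"x":0,"y":0,"z":0,"yaw":0,"hand":1},{"x":0,"y":0,"z":0,"yaw":0,"hand":1}]';python3 go.py .679 -.168 .053 4.5; python3 -m handwheel '[{"x":0,"y":0,"z":30,"yaw":0,"hand":1},{"x":0,"y":0,"z":30,"yaw":0,"hand":1},{"x":0,"y":0,"z":20,"yaw":0,"hand":1},{"x":0,"y":0,"z":10,"yaw":0,"hand":1},{"x":0,"y":0,"z":0,"yaw":0,"hand":1},{"x":0,"y":0,"z":0,"yaw":0,"hand":0.7},{"x":0,"y":0,"z":0,"yaw":0,"hand":0.7},{"x":0,"y":0,"z":0,"yaw":0,"hand":0.7}]' && python3 -m handwheel '[{"x":0,"y":0,"z":-30,"yaw":0,"hand":0.7},{"x":0,"y":0,"z":-40,"yaw":0,"hand":0.7},{"x":0,"y":0,"z":-30,"yaw":0,"hand":0.7},{"x":0,"y":0,"z":0,"yaw":0,"hand":0.6},{"x":0,"y":0,"z":0,"yaw":0,"hand":0.6}]'; python3 chk.py ADEF; python3 go.py .4383 .0057 .15 157.6
```

```text
time_s: 10.35
eef_pos: [0.678, -0.1671, 0.1434]
orientation: [-0.001, 0.999, 0.044, -0.002]
contact_force: [0.2, 0.5, -2.1]
grip_width: 0.084
gripper_force: 60.3
t 10.3 tcp [ 0.678  -0.1671  0.1434] phi 5.0 z-tilt [-0.004  0.001] w 0.084 | yaw 0.009 rad then x 0.9 y 1.0 z 90.4
time_s: 11.15
eef_pos: [0.6809, -0.1679, 0.0556]
orientation: [0.0, 0.999, 0.044, 0.001]
contact_force: [-0.7, 0.3, -0.6]
grip_width: 0.303
gripper_force: 0.0
time_s: 11.65
eef_pos: [0.6809, -0.1678, 0.1558]
orientation: [0.0, 0.999, 0.044, 0.001]
contact_force: [0.1, 1.2, -0.9]
grip_width: 0.397
gripper_force: 0.0
top A [[0.1, -0.0], [-0.0, -0.2]] [227.0, 223.0]
top D [[0.0, -0.0], [-0.5, 0.1]] [98.0, 208.0]
top E [[-3.7, -2.1], [1.3, -5.0]] [116.0, 183.0]
top F [[-0.0, 0.0], [-0.0, -0.0]] [89.0, 83.0]
scene A [[1.6, 3.2], [0.6, 3.1]] [90.0, 89.0]
scene D [[0.1, 0.0], [0.6, 0.3]] [177.0, 172.0]
scene E [[1.2, 0.6], [0.5, 0.3]] [178.0, 176.0]
scene F [[1.0, 2.2], [1.4, 3.2]] [52.0, 93.0]
t 11.8 tcp [ 0.6793 -0.1674  0.1533] phi 5.0 z-tilt [-0.002  0.001] w 0.397 | yaw 0.479 rad then x -288.8 y -68.2 z 3.3
```

```bash
python3 -m handwheel '[{"x":0,"y":0,"z":0,"yaw":0.12,"hand":0.6},{"x":0,"y":0,"z":0,"yaw":0.12,"hand":0.6},{"x":0,"y":0,"z":0,"yaw":0.12,"hand":0.6},{"x":0,"y":0,"z":0,"yaw":0.12,"hand":0.6}]' && python3 -m handwheel '[{"x":-20,"y":-5,"z":0,"yaw":0,"hand":0.6},{"x":-42,"y":-10,"z":0,"yaw":0,"hand":0.6},{"x":-42,"y":-10,"z":0,"yaw":0,"hand":0.6},{"x":-42,"y":-10,"z":0,"yaw":0,"hand":0.6},{"x":-42,"y":-10,"z":0,"yaw":0,"hand":0.6},{"x":-42,"y":-10,"z":0,"yaw":0,"hand":0.6},{"x":-42,"y":-10,"z":0,"yaw":0,"hand":0.6},{"x":-17,"y":-3,"z":0,"yaw":0,"hand":0.6},{"x":0,"y":0,"z":0,"yaw":0,"hand":0.6},{"x":0,"y":0,"z":0,"yaw":0,"hand":0.6}]'; python3 go.py .4383 .0057 .042 157.6;python3 chk.py EFAD
```

```text
time_s: 12.15
eef_pos: [0.679, -0.1673, 0.1522]
orientation: [-0.0, 0.98, -0.197, -0.002]
contact_force: [0.9, 0.8, 0.1]
grip_width: 0.397
gripper_force: 0.0
time_s: 13.15
eef_pos: [0.4401, 0.0053, 0.1542]
orientation: [0.0, 0.981, -0.195, 0.0]
contact_force: [0.6, -0.7, 0.5]
grip_width: 0.396
gripper_force: 0.0
t 13.2 tcp [0.4401 0.0053 0.1542] phi -22.4 z-tilt [ 0.001 -0.   ] w 0.396 | yaw -0.001 rad then x -1.8 y 0.4 z 112.2
top E [[-0.1, 0.0], [0.2, -0.0]] [95.0, 127.0]
top F [[0.9, 6.8], [0.1, 0.1]] [175.0, 221.0]
top A [[0.1, -0.0], [0.0, -0.0]] [215.0, 106.0]
top D [[-1.2, -4.3], [-0.2, -0.6]] [115.0, 93.0]
scene E [[1.0, 0.5], [0.4, 0.3]] [166.0, 165.0]
scene F [[1.5, 3.0], [1.4, 3.2]] [78.0, 86.0]
scene A [[1.6, 3.3], [0.7, 3.1]] [83.0, 79.0]
scene D [[0.2, 0.1], [0.5, 0.1]] [165.0, 162.0]
```

```bash
python3 -m handwheel '[{"x":-2,"y":0,"z":30,"yaw":0,"hand":0.6},{"x":0,"y":0,"z":30,"yaw":0,"hand":0.6},{"x":0,"y":0,"z":30,"yaw":0,"hand":0.6},{"x":0,"y":0,"z":12,"yaw":0,"hand":0.6},{"x":0,"y":0,"z":10,"yaw":0,"hand":0.6},{"x":0,"y":0,"z":0,"yaw":0,"hand":1},{"x":0,"y":0,"z":0,"yaw":0,"hand":1},{"x":0,"y":0,"z":0,"yaw":0,"hand":1},{"x":0,"y":0,"z":0,"yaw":0,"hand":1},{"x":0,"y":0,"z":0,"yaw":0,"hand":1}]' 60; python3 go.py .4383 .0057 .042 157.6;  python3 -m handwheel '[{"x":0,"y":0,"z":-20,"yaw":0,"hand":1},{"x":0,"y":0,"z":-30,"yaw":0,"hand":1},{"x":0,"y":0,"z":-30,"yaw":0,"hand":1},{"x":0,"y":0,"z":-20,"yaw":0,"hand":1},{"x":0,"y":0,"z":0,"yaw":-0.117,"hand":1},{"x":0,"y":0,"z":0,"yaw":-0.117,"hand":1},{"x":0,"y":0,"z":0,"yaw":-0.117,"hand":1},{"x":0,"y":0,"z":0,"yaw":-0.117,"hand":1},{"x":0,"y":0,"z":0,"yaw":0,"hand":1}]'; python3 go.py .675 -.110 .145 4.5
```

```text
time_s: 14.25
eef_pos: [0.4376, 0.0064, 0.0428]
orientation: [-0.0, 0.981, -0.195, 0.001]
contact_force: [-0.3, -0.2, -2.2]
grip_width: 0.084
gripper_force: 61.5
t 14.2 tcp [0.4376 0.0064 0.0428] phi -22.5 z-tilt [ 0.001 -0.   ] w 0.084 | yaw -0.001 rad then x 0.9 y 0.4 z 0.8
time_s: 15.15
eef_pos: [0.4371, 0.0065, 0.1425]
orientation: [-0.0, 0.999, 0.038, 0.0]
contact_force: [0.1, 0.5, -2.2]
grip_width: 0.082
gripper_force: 61.7
t 15.2 tcp [0.4371 0.0065 0.1425] phi 4.4 z-tilt [0. 0.] w 0.082 | yaw -0.002 rad then x 228.1 y 134.8 z -2.5
```

```bash
python3 -m handwheel '[{"x":20,"y":12,"z":0,"yaw":0,"hand":1},{"x":40,"y":24,"z":0,"yaw":0,"hand":1},{"x":40,"y":24,"z":0,"yaw":0,"hand":1},{"x":40,"y":24,"z":0,"yaw":0,"hand":1},{"x":40,"y":24,"z":0,"yaw":0,"hand":1},{"x":33,"y":18,"z":0,"yaw":0,"hand":1},{"x":15,"y":9,"z":0,"yaw":0,"hand":1},{"x":0,"y":0,"z":0,"yaw":0,"hand":1},{"x":0,"y":0,"z":0,"yaw":0,"hand":1}]';python3 go.py .675 -.110 .051 4.5; python3 -m handwheel '[{"x":0,"y":0,"z":30,"yaw":0,"hand":1},{"x":0,"y":0,"z":30,"yaw":0,"hand":1},{"x":0,"y":0,"z":20,"yaw":0,"hand":1},{"x":0,"y":0,"z":10,"yaw":0,"hand":1},{"x":0,"y":0,"z":0,"yaw":0,"hand":1},{"x":0,"y":0,"z":0,"yaw":0,"hand":0.7},{"x":0,"y":0,"z":0,"yaw":0,"hand":0.7},{"x":0,"y":0,"z":0,"yaw":0,"hand":0.7}]' && python3 -m handwheel '[{"x":0,"y":0,"z":-30,"yaw":0,"hand":0.7},{"x":0,"y":0,"z":-40,"yaw":0,"hand":0.7},{"x":0,"y":0,"z":-30,"yaw":0,"hand":0.7},{"x":0,"y":0,"z":0,"yaw":0,"hand":0.6},{"x":0,"y":0,"z":0,"yaw":0,"hand":0.6}]'; python3 chk.py ADF; python3 go.py .4323 -.0739 .15 19.4
```

```text
time_s: 16.05
eef_pos: [0.6738, -0.1106, 0.1416]
orientation: [-0.0, 0.999, 0.037, -0.001]
contact_force: [-0.4, 0.8, -1.8]
grip_width: 0.08
gripper_force: 61.7
t 16.1 tcp [ 0.6738 -0.1106  0.1416] phi 4.2 z-tilt [-0.002  0.001] w 0.080 | yaw -0.005 rad then x 1.2 y -0.5 z 90.6
time_s: 16.85
eef_pos: [0.676, -0.1112, 0.054]
orientation: [0.0, 0.999, 0.038, 0.001]
contact_force: [-0.4, 0.1, 0.2]
grip_width: 0.298
gripper_force: 0.0
time_s: 17.35
eef_pos: [0.6757, -0.1112, 0.154]
orientation: [0.0, 0.999, 0.038, 0.002]
contact_force: [0.0, -1.0, -0.6]
grip_width: 0.398
gripper_force: 0.0
top A [[0.1, -0.1], [0.0, -0.2]] [228.0, 222.0]
top D [[-0.2, 0.3], [0.1, -0.2]] [202.0, 210.0]
top F [[-0.0, 0.0], [-0.1, -0.0]] [89.0, 87.0]
scene A [[1.6, 3.2], [0.7, 3.1]] [89.0, 87.0]
scene D [[0.1, 0.1], [0.5, 0.2]] [175.0, 170.0]
scene F [[1.5, 3.0], [1.4, 3.2]] [83.0, 90.0]
t 17.4 tcp [ 0.6741 -0.1108  0.1515] phi 4.3 z-tilt [-0.001  0.001] w 0.398 | yaw -0.263 rad then x -215.8 y -115.1 z 1.5
```

```bash
python3 -m handwheel '[{"x":0,"y":0,"z":0,"yaw":-0.13,"hand":0.6},{"x":0,"y":0,"z":0,"yaw":-0.133,"hand":0.6},{"x":-16,"y":-8,"z":0,"yaw":0,"hand":0.6},{"x":-40,"y":-21,"z":0,"yaw":0,"hand":0.6},{"x":-40,"y":-21,"z":0,"yaw":0,"hand":0.6},{"x":-40,"y":-22,"z":0,"yaw":0,"hand":0.6},{"x":-40,"y":-22,"z":0,"yaw":0,"hand":0.6},{"x":-40,"y":-21,"z":0,"yaw":0,"hand":0.6},{"x":0,"y":0,"z":0,"yaw":0,"hand":0.6},{"x":0,"y":0,"z":0,"yaw":0,"hand":0.6}]'; python3 go.py .4323 -.0739 .042 19.4;python3 chk.py FAD
```

```text
time_s: 18.45
eef_pos: [0.4312, -0.0738, 0.1515]
orientation: [-0.001, 0.986, 0.168, -0.001]
contact_force: [1.3, -0.9, 0.0]
grip_width: 0.402
gripper_force: 0.0
t 18.4 tcp [ 0.4312 -0.0738  0.1515] phi 19.4 z-tilt [-0.002  0.001] w 0.402 | yaw -0.000 rad then x 1.0 y 0.5 z 109.5
top F [[0.2, -0.1], [-0.1, 0.0]] [134.0, 97.0]
top A [[0.1, -0.0], [0.0, -0.1]] [218.0, 210.0]
top D [[-0.2, 0.2], [0.1, -0.1]] [189.0, 197.0]
scene F [[1.1, 2.9], [1.4, 4.4]] [85.0, 141.0]
scene A [[0.2, -0.6], [-1.5, 4.1]] [44.0, 31.0]
scene D [[0.1, 0.1], [0.5, 0.3]] [171.0, 166.0]
```

```bash
python3 -m handwheel '[{"x":1,"y":0,"z":30,"yaw":0,"hand":0.6},{"x":0,"y":0,"z":30,"yaw":0,"hand":0.6},{"x":0,"y":0,"z":27,"yaw":0,"hand":0.6},{"x":0,"y":0,"z":12,"yaw":0,"hand":0.6},{"x":0,"y":0,"z":10,"yaw":0,"hand":0.6},{"x":0,"y":0,"z":0,"yaw":0,"hand":1},{"x":0,"y":0,"z":0,"yaw":0,"hand":1},{"x":0,"y":0,"z":0,"yaw":0,"hand":1},{"x":0,"y":0,"z":0,"yaw":0,"hand":1},{"x":0,"y":0,"z":0,"yaw":0,"hand":1}]' 60; python3 go.py .4323 -.0739 .042 19.4;  python3 -m handwheel '[{"x":0,"y":0,"z":-20,"yaw":0,"hand":1},{"x":0,"y":0,"z":-30,"yaw":0,"hand":1},{"x":0,"y":0,"z":-30,"yaw":0,"hand":1},{"x":0,"y":0,"z":-20,"yaw":0,"hand":1},{"x":0,"y":0,"z":0,"yaw":0.145,"hand":1},{"x":0,"y":0,"z":0,"yaw":0.145,"hand":1},{"x":0,"y":0,"z":0,"yaw":0.145,"hand":1},{"x":0,"y":0,"z":0,"yaw":0,"hand":1}]'; python3 go.py .676 .152 .145 -5.5
```

```text
time_s: 19.55
eef_pos: [0.4343, -0.0741, 0.0438]
orientation: [0.0, 0.986, 0.169, 0.001]
contact_force: [1.1, -0.1, -2.3]
grip_width: 0.075
gripper_force: 60.9
t 19.6 tcp [ 0.4343 -0.0741  0.0438] phi 19.4 z-tilt [ 0.001 -0.   ] w 0.075 | yaw 0.000 rad then x -1.8 y -0.8 z 1.8
time_s: 20.35
eef_pos: [0.4337, -0.0739, 0.1436]
orientation: [0.0, 0.999, -0.049, 0.0]
contact_force: [-0.1, 0.3, -2.1]
grip_width: 0.082
gripper_force: 60.9
t 20.4 tcp [ 0.4337 -0.0739  0.1436] phi -5.6 z-tilt [ 0. -0.] w 0.082 | yaw -0.001 rad then x 219.5 y -248.1 z -1.4
```

```bash
python3 -m handwheel '[{"x":13,"y":-15,"z":0,"yaw":0,"hand":1},{"x":28,"y":-32,"z":0,"yaw":0,"hand":1},{"x":32,"y":-36,"z":0,"yaw":0,"hand":1},{"x":32,"y":-36,"z":0,"yaw":0,"hand":1},{"x":32,"y":-36,"z":0,"yaw":0,"hand":1},{"x":32,"y":-36,"z":0,"yaw":0,"hand":1},{"x":30,"y":-34,"z":0,"yaw":0,"hand":1},{"x":20,"y":-23,"z":0,"yaw":0,"hand":1},{"x":0,"y":0,"z":0,"yaw":0,"hand":1},{"x":0,"y":0,"z":0,"yaw":0,"hand":1}]';python3 go.py .676 .152 .052 -5.5; python3 -m handwheel '[{"x":1,"y":0,"z":30,"yaw":0,"hand":1},{"x":0,"y":0,"z":30,"yaw":0,"hand":1},{"x":0,"y":0,"z":20,"yaw":0,"hand":1},{"x":0,"y":0,"z":10,"yaw":0,"hand":1},{"x":0,"y":0,"z":0,"yaw":0,"hand":1},{"x":0,"y":0,"z":0,"yaw":0,"hand":0.7},{"x":0,"y":0,"z":0,"yaw":0,"hand":0.7},{"x":0,"y":0,"z":0,"yaw":0,"hand":0.7}]' && python3 -m handwheel '[{"x":0,"y":0,"z":-30,"yaw":0,"hand":0.7},{"x":0,"y":0,"z":-40,"yaw":0,"hand":0.7},{"x":0,"y":0,"z":-30,"yaw":0,"hand":0.7},{"x":0,"y":0,"z":0,"yaw":0,"hand":0.6},{"x":0,"y":0,"z":0,"yaw":0,"hand":0.6}]'; python3 chk.py AD; python3 go.py .5293 .0927 .15 2.7
```

```text
time_s: 21.35
eef_pos: [0.6752, 0.1522, 0.1426]
orientation: [0.0, 0.999, -0.046, -0.001]
contact_force: [-0.2, -0.4, -2.2]
grip_width: 0.082
gripper_force: 60.9
t 21.4 tcp [0.6752 0.1522 0.1426] phi -5.3 z-tilt [-0.001 -0.   ] w 0.082 | yaw 0.004 rad then x 0.9 y 0.1 z 90.6
time_s: 22.15
eef_pos: [0.6779, 0.1519, 0.0551]
orientation: [-0.0, 0.999, -0.048, 0.001]
contact_force: [1.2, 0.5, -0.7]
grip_width: 0.302
gripper_force: 0.0
time_s: 22.65
eef_pos: [0.6775, 0.1519, 0.1551]
orientation: [-0.0, 0.999, -0.048, 0.002]
contact_force: [0.0, 0.2, -0.7]
grip_width: 0.4
gripper_force: 0.0
top A [[0.1, -0.0], [-0.0, -0.1]] [224.0, 220.0]
top D [[-0.1, 0.1], [0.1, 0.1]] [116.0, 208.0]
scene A [[1.6, 3.3], [0.7, 3.1]] [80.0, 79.0]
scene D [[0.1, 0.1], [0.5, 0.2]] [163.0, 158.0]
t 22.8 tcp [0.6758 0.1517 0.1526] phi -5.5 z-tilt [-0.002 -0.   ] w 0.403 | yaw -0.143 rad then x -149.2 y 52.0 z 2.6
```

```bash
python3 -m handwheel '[{"x":0,"y":0,"z":0,"yaw":-0.143,"hand":0.6},{"x":-20,"y":7,"z":0,"yaw":0,"hand":0.6},{"x":-40,"y":14,"z":0,"yaw":0,"hand":0.6},{"x":-40,"y":14,"z":0,"yaw":0,"hand":0.6},{"x":-34,"y":12,"z":0,"yaw":0,"hand":0.6},{"x":-15,"y":5,"z":0,"yaw":0,"hand":0.6},{"x":0,"y":0,"z":0,"yaw":0,"hand":0.6},{"x":0,"y":0,"z":0,"yaw":0,"hand":0.6}]'; python3 go.py .5293 .0927 .042 2.7;python3 chk.py AD
```

```text
time_s: 23.55
eef_pos: [0.5306, 0.0929, 0.1528]
orientation: [-0.0, 1.0, 0.023, -0.0]
contact_force: [0.7, 0.8, 0.1]
grip_width: 0.396
gripper_force: 0.0
t 23.6 tcp [0.5306 0.0929 0.1528] phi 2.7 z-tilt [-0.  0.] w 0.396 | yaw -0.001 rad then x -1.3 y 0.2 z 110.8
top A [[-0.2, 0.0], [0.9, 4.0]] [75.0, 78.0]
top D [[-0.2, 0.3], [1.1, -3.4]] [193.0, 107.0]
scene A [[1.7, 3.5], [1.0, 6.1]] [81.0, 115.0]
scene D [[0.1, 0.1], [0.4, 0.1]] [163.0, 162.0]
```

```bash
python3 -m handwheel '[{"x":-1,"y":0,"z":30,"yaw":0,"hand":0.6},{"x":0,"y":0,"z":30,"yaw":0,"hand":0.6},{"x":0,"y":0,"z":28,"yaw":0,"hand":0.6},{"x":0,"y":0,"z":12,"yaw":0,"hand":0.6},{"x":0,"y":0,"z":10,"yaw":0,"hand":0.6},{"x":0,"y":0,"z":0,"yaw":0,"hand":1},{"x":0,"y":0,"z":0,"yaw":0,"hand":1},{"x":0,"y":0,"z":0,"yaw":0,"hand":1},{"x":0,"y":0,"z":0,"yaw":0,"hand":1},{"x":0,"y":0,"z":0,"yaw":0,"hand":1}]' 60; python3 go.py .5293 .0927 .042 2.7;  python3 -m handwheel '[{"x":0,"y":0,"z":-20,"yaw":0,"hand":1},{"x":0,"y":0,"z":-30,"yaw":0,"hand":1},{"x":0,"y":0,"z":-30,"yaw":0,"hand":1},{"x":0,"y":0,"z":-20,"yaw":0,"hand":1},{"x":0,"y":0,"z":0,"yaw":0.143,"hand":1},{"x":0,"y":0,"z":0,"yaw":0,"hand":1},{"x":0,"y":0,"z":0,"yaw":0,"hand":1}]'; python3 go.py .681 .209 .145 -5.5
```

```text
time_s: 24.65
eef_pos: [0.5296, 0.0928, 0.0439]
orientation: [-0.0, 1.0, 0.023, 0.0]
contact_force: [-0.7, 0.7, -1.0]
grip_width: 0.084
gripper_force: 61.5
t 24.6 tcp [0.5296 0.0928 0.0439] phi 2.7 z-tilt [0.001 0.   ] w 0.084 | yaw -0.000 rad then x -0.3 y 0.1 z 1.9
time_s: 25.35
eef_pos: [0.5288, 0.0928, 0.1432]
orientation: [-0.0, 0.999, -0.046, -0.0]
contact_force: [0.4, -0.7, -2.2]
grip_width: 0.084
gripper_force: 61.8
t 25.4 tcp [0.5288 0.0928 0.1432] phi -5.3 z-tilt [-0.001  0.   ] w 0.084 | yaw 0.003 rad then x 140.4 y -130.3 z -1.8
```

```bash
python3 -m handwheel '[{"x":15,"y":-14,"z":0,"yaw":0,"hand":1},{"x":30,"y":-28,"z":0,"yaw":0,"hand":1},{"x":35,"y":-33,"z":0,"yaw":0,"hand":1},{"x":35,"y":-33,"z":0,"yaw":0,"hand":1},{"x":25,"y":-22,"z":0,"yaw":0,"hand":1},{"x":0,"y":0,"z":0,"yaw":0,"hand":1},{"x":0,"y":0,"z":0,"yaw":0,"hand":1}]';python3 go.py .681 .209 .052 -5.5; python3 -m handwheel '[{"x":0,"y":0,"z":30,"yaw":0,"hand":1},{"x":0,"y":0,"z":30,"yaw":0,"hand":1},{"x":0,"y":0,"z":20,"yaw":0,"hand":1},{"x":0,"y":0,"z":10,"yaw":0,"hand":1},{"x":0,"y":0,"z":0,"yaw":0,"hand":1},{"x":0,"y":0,"z":0,"yaw":0,"hand":0.7},{"x":0,"y":0,"z":0,"yaw":0,"hand":0.7},{"x":0,"y":0,"z":0,"yaw":0,"hand":0.7}]' && python3 -m handwheel '[{"x":0,"y":0,"z":-30,"yaw":0,"hand":0.7},{"x":0,"y":0,"z":-40,"yaw":0,"hand":0.7},{"x":0,"y":0,"z":-30,"yaw":0,"hand":0.7},{"x":0,"y":0,"z":0,"yaw":0,"hand":0.6},{"x":0,"y":0,"z":0,"yaw":0,"hand":0.6}]'; python3 chk.py D; python3 go.py .4295 .1171 .15 128.8
```

```text
time_s: 26.05
eef_pos: [0.6804, 0.209, 0.1417]
orientation: [0.0, 0.999, -0.047, -0.001]
contact_force: [-0.6, -0.1, -0.9]
grip_width: 0.086
gripper_force: 61.8
t 26.1 tcp [0.6804 0.209  0.1417] phi -5.3 z-tilt [-0.003 -0.001] w 0.086 | yaw 0.003 rad then x 0.6 y -0.1 z 89.7
time_s: 26.85
eef_pos: [0.6819, 0.2088, 0.0547]
orientation: [-0.0, 0.999, -0.048, 0.001]
contact_force: [-0.1, -0.3, -0.2]
grip_width: 0.298
gripper_force: 0.0
time_s: 27.35
eef_pos: [0.6818, 0.2089, 0.1549]
orientation: [-0.0, 0.999, -0.048, 0.001]
contact_force: [-1.0, 0.1, 0.1]
grip_width: 0.405
gripper_force: 0.0
top D [[-0.2, 0.2], [0.1, -0.2]] [198.0, 206.0]
scene D [[0.1, 0.1], [0.4, 0.2]] [162.0, 158.0]
t 27.4 tcp [0.6802 0.2086 0.1524] phi -5.5 z-tilt [-0.002 -0.   ] w 0.403 | yaw 0.797 rad then x -85.8 y 252.7 z 2.4
```

```bash
python3 -m handwheel '[{"x":0,"y":0,"z":0,"yaw":0.133,"hand":0.6},{"x":0,"y":0,"z":0,"yaw":0.133,"hand":0.6},{"x":0,"y":0,"z":0,"yaw":0.133,"hand":0.6},{"x":0,"y":0,"z":0,"yaw":0.133,"hand":0.6},{"x":0,"y":0,"z":0,"yaw":0.133,"hand":0.6},{"x":0,"y":0,"z":0,"yaw":0.132,"hand":0.6},{"x":0,"y":0,"z":0,"yaw":0,"hand":0.6}]' && python3 -m handwheel '[{"x":-7,"y":20,"z":0,"yaw":0,"hand":0.6},{"x":-13,"y":40,"z":0,"yaw":0,"hand":0.6},{"x":-14,"y":40,"z":0,"yaw":0,"hand":0.6},{"x":-14,"y":40,"z":0,"yaw":0,"hand":0.6},{"x":-14,"y":40,"z":0,"yaw":0,"hand":0.6},{"x":-14,"y":40,"z":0,"yaw":0,"hand":0.6},{"x":-9,"y":30,"z":0,"yaw":0,"hand":0.6},{"x":0,"y":0,"z":0,"yaw":0,"hand":0.6},{"x":0,"y":0,"z":0,"yaw":0,"hand":0.6}]'; python3 go.py .4295 .1171 .042 128.8;python3 chk.py D
```

```text
time_s: 28.15
eef_pos: [0.68, 0.2085, 0.1514]
orientation: [0.001, 0.902, -0.432, -0.001]
contact_force: [-0.2, -0.4, -0.4]
grip_width: 0.402
gripper_force: 0.0
time_s: 29.05
eef_pos: [0.4327, 0.1181, 0.1532]
orientation: [-0.0, 0.902, -0.431, -0.0]
contact_force: [0.6, -0.3, -0.6]
grip_width: 0.399
gripper_force: 0.0
t 29.1 tcp [0.4327 0.1181 0.1532] phi -51.1 z-tilt [-0.  0.] w 0.399 | yaw 0.003 rad then x -1.2 y 3.2 z 111.2
top D [[-0.0, -0.0], [-0.4, 1.4]] [95.0, 64.0]
scene D [[-0.0, -0.0], [0.4, 0.2]] [159.0, 158.0]
```

```bash
python3 -m handwheel '[{"x":-1,"y":3,"z":30,"yaw":0,"hand":0.6},{"x":0,"y":0,"z":30,"yaw":0,"hand":0.6},{"x":0,"y":0,"z":28,"yaw":0,"hand":0.6},{"x":0,"y":0,"z":12,"yaw":0,"hand":0.6},{"x":0,"y":0,"z":10,"yaw":0,"hand":0.6},{"x":0,"y":0,"z":0,"yaw":0,"hand":1},{"x":0,"y":0,"z":0,"yaw":0,"hand":1},{"x":0,"y":0,"z":0,"yaw":0,"hand":1},{"x":0,"y":0,"z":0,"yaw":0,"hand":1},{"x":0,"y":0,"z":0,"yaw":0,"hand":1}]' 60; python3 go.py .4295 .1171 .042 128.8;  python3 -m handwheel '[{"x":0,"y":0,"z":-20,"yaw":0,"hand":1},{"x":0,"y":0,"z":-30,"yaw":0,"hand":1},{"x":0,"y":0,"z":-30,"yaw":0,"hand":1},{"x":0,"y":0,"z":-20,"yaw":-0.132,"hand":1},{"x":0,"y":0,"z":0,"yaw":-0.133,"hand":1},{"x":0,"y":0,"z":0,"yaw":-0.133,"hand":1},{"x":0,"y":0,"z":0,"yaw":-0.133,"hand":1},{"x":0,"y":0,"z":0,"yaw":-0.133,"hand":1},{"x":0,"y":0,"z":0,"yaw":-0.133,"hand":1},{"x":0,"y":0,"z":0,"yaw":0,"hand":1}]'; python3 go.py .659 .059 .145 -5.5
```

```text
time_s: 30.15
eef_pos: [0.4304, 0.1172, 0.0438]
orientation: [-0.0, 0.902, -0.432, 0.0]
contact_force: [0.4, 0.3, -1.9]
grip_width: 0.078
gripper_force: 61.1
t 30.1 tcp [0.4304 0.1172 0.0438] phi -51.2 z-tilt [0.001 0.   ] w 0.078 | yaw 0.000 rad then x -0.5 y 0.8 z 1.8
time_s: 31.15
eef_pos: [0.4299, 0.1171, 0.1435]
orientation: [-0.0, 0.999, -0.047, 0.0]
contact_force: [0.2, 0.3, -2.8]
grip_width: 0.079
gripper_force: 61.2
t 31.1 tcp [0.4299 0.1171 0.1435] phi -5.4 z-tilt [0. 0.] w 0.079 | yaw 0.001 rad then x 233.6 y 35.9 z -1.5
```

```bash
python3 -m handwheel '[{"x":20,"y":3,"z":0,"yaw":0,"hand":1},{"x":40,"y":6,"z":0,"yaw":0,"hand":1},{"x":40,"y":6,"z":0,"yaw":0,"hand":1},{"x":40,"y":6,"z":0,"yaw":0,"hand":1},{"x":40,"y":6,"z":0,"yaw":0,"hand":1},{"x":38,"y":6,"z":0,"yaw":0,"hand":1},{"x":16,"y":3,"z":0,"yaw":0,"hand":1},{"x":0,"y":0,"z":0,"yaw":0,"hand":1},{"x":0,"y":0,"z":0,"yaw":0,"hand":1}]';python3 go.py .659 .059 .052 -5.5; python3 -m handwheel '[{"x":0,"y":0,"z":30,"yaw":0,"hand":1},{"x":0,"y":0,"z":30,"yaw":0,"hand":1},{"x":0,"y":0,"z":20,"yaw":0,"hand":1},{"x":0,"y":0,"z":10,"yaw":0,"hand":1},{"x":0,"y":0,"z":0,"yaw":0,"hand":1},{"x":0,"y":0,"z":0,"yaw":0,"hand":0.7},{"x":0,"y":0,"z":0,"yaw":0,"hand":0.7},{"x":0,"y":0,"z":0,"yaw":0,"hand":0.7}]' && python3 -m handwheel '[{"x":0,"y":0,"z":-30,"yaw":0,"hand":0.7},{"x":0,"y":0,"z":-40,"yaw":0,"hand":0.7},{"x":0,"y":0,"z":-40,"yaw":0,"hand":0.7},{"x":0,"y":0,"z":-40,"yaw":0,"hand":0.6},{"x":0,"y":0,"z":0,"yaw":0,"hand":0.6}]';python3 go.py .45 -.1 .22 0
```

```text
time_s: 32.05
eef_pos: [0.6585, 0.0589, 0.1428]
orientation: [-0.0, 0.999, -0.049, -0.001]
contact_force: [-1.3, 0.7, -2.2]
grip_width: 0.082
gripper_force: 61.2
t 32.0 tcp [0.6585 0.0589 0.1428] phi -5.7 z-tilt [-0.002  0.   ] w 0.082 | yaw -0.003 rad then x 0.5 y -0.2 z 90.8
time_s: 32.85
eef_pos: [0.6578, 0.0593, 0.0531]
orientation: [-0.0, 0.999, -0.048, -0.001]
contact_force: [-0.2, -0.2, 0.2]
grip_width: 0.293
gripper_force: 0.0
time_s: 33.35
eef_pos: [0.6625, 0.0591, 0.2094]
orientation: [-0.0, 0.999, -0.048, 0.005]
contact_force: [0.4, -0.4, 0.1]
grip_width: 0.399
gripper_force: 0.0
t 33.4 tcp [0.6625 0.0591 0.2094] phi -5.5 z-tilt [0.01 0.  ] w 0.399 | yaw -0.096 rad then x -212.5 y 159.1 z -10.6
```

```bash
python3 - <<'E'
from h import *
a=snap('top','t4.png');b=snap('scene','s4.png')
A=np.asarray(a['frame'])[110:260,170:450,::-1];B=np.asarray(b['frame'])[130:340,200:460,::-1]
cv2.imwrite('pics/p2.png',np.hstack([cv2.resize(A,(420,300)),cv2.resize(B,(371,300))]))
E
```

```text
(no output)
```

View pics/p2.png

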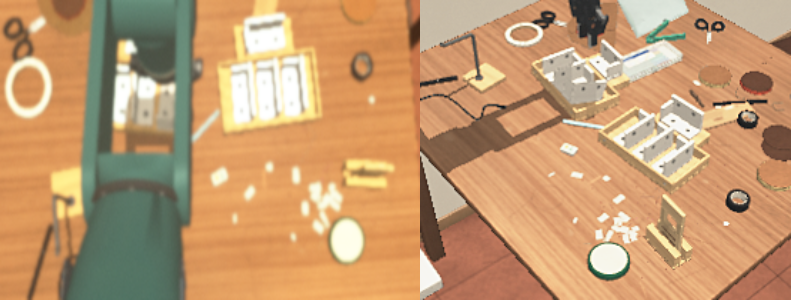

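All six brackets sit upright in their bins, three in each. The tag in its rack is at scene crop (670,230) and the hook at (465,50). I'll zoom in on both for measurement.

```bash
python3 - <<'E'
from h import *
s=cv2.imread('pics/s4.png');t=cv2.imread('pics/t4.png');t0=cv2.imread('pics/top0.png')
c=lambda i,u,v,w,h,k:cv2.resize(i[v:v+h,u:u+w],(w*k,h*k),interpolation=cv2.INTER_CUBIC)
# scene tag u 355-395 v 260-320 ; scene hook u 200-265,v 145-200 ; top tag ; top hook
a=c(s,350,260,50,60,5);b=c(s,200,145,65,60,5);d=c(t,395,182,44,30,5);e=c(t0,195,190,40,60,5)
W=np.zeros((600,800,3),np.uint8)
W[:300,:250]=a;W[:300,250:575]=b;W[:300,575:775]=e;W[300:450,:220]=d
cv2.imwrite('pics/z.png',W)
E
```

```text
(no output)
```

View pics/z.png

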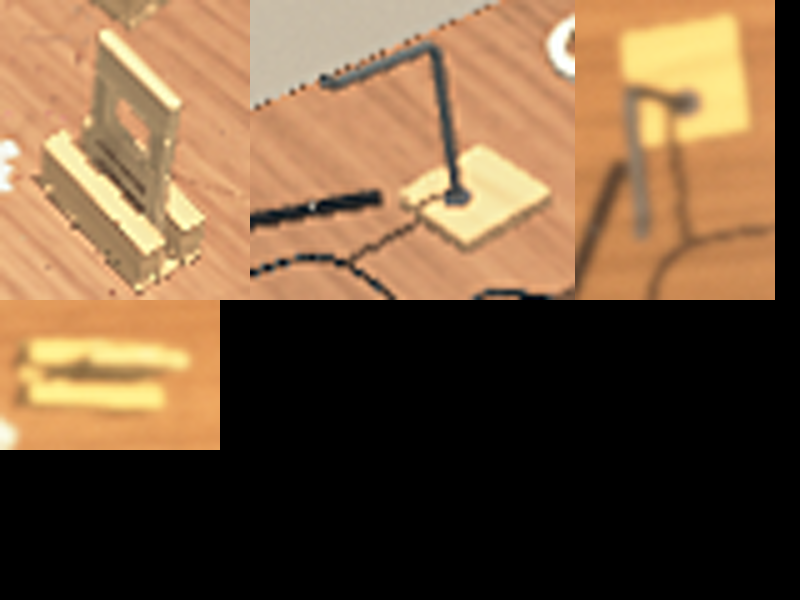

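Zoomed views:
- **Tag:** its top edge in the scene view runs (370.4,267)–(386,280.4); its right end in the top view is (432.6,194).
- **Hook:** free end at scene (215,161) and top (208.4,237.4); bend at scene (236.6,154.6) and top (206,208.4).

Next I'll triangulate these.

```bash
python3 - <<'E'
from h import *
s=snap('scene');t=snap('top')
def tri(us,ut):
    a,b=plane(s,[us],0.)[0],plane(t,[ut],0.)[0];o1,o2=np.array(s['origin']),np.array(t['origin'])
    d1=(a-o1)/np.linalg.norm(a-o1);d2=(b-o2)/np.linalg.norm(b-o2)
    k=np.linalg.lstsq(np.c_[d1,-d2],o2-o1,rcond=None)[0];p,q=o1+k[0]*d1,o2+k[1]*d2
    return ((p+q)/2).round(4),np.linalg.norm(p-q).round(4)
print('free',tri((215,161),(208.4,237.4)),plane(s,[(215,161)],.164)[0],plane(t,[(208.4,237.4)],.164)[0])
print('bend',tri((236.6,154.6),(206,208.4)),plane(s,[(236.6,154.6)],.152)[0],plane(t,[(206,208.4)],.152)[0])
print('tagL',plane(s,[(370.4,267)],.13)[0]);print('tagR',plane(s,[(386,280.4)],.13)[0],tri((386,280.4),(432.6,194)),plane(t,[(432.6,194)],.13)[0])
# rack slot/ rims in top view: dark gap centre & rims; scene rack front rim ends
for v in range(188,206): print(v,np.asarray(t['frame'])[v,400:434:3].min(axis=1).tolist())
E
```

```text
free (array([0.41  , 0.2825, 0.1688]), np.float64(0.0035)) [0.41398456 0.2879058  0.164     ] [0.40841637 0.28465645 0.164     ]
bend (array([0.4964, 0.2963, 0.1489]), np.float64(0.0023)) [0.49547012 0.29158338 0.152     ] [0.49514819 0.29599974 0.152     ]
tagL [ 0.52986254 -0.33834809  0.13      ]
tagR [ 0.53091601 -0.39577922  0.13      ] (array([ 0.5265, -0.3972,  0.134 ]), np.float64(0.0038)) [ 0.52531256 -0.39738534  0.13      ]
188 [90, 91, 88, 84, 86, 86, 87, 85, 86, 87, 85, 84]
189 [90, 102, 103, 100, 100, 104, 95, 92, 90, 91, 85, 84]
190 [96, 127, 129, 124, 123, 127, 111, 110, 107, 99, 89, 88]
191 [97, 144, 143, 141, 136, 140, 132, 131, 139, 116, 103, 88]
192 [91, 150, 148, 140, 125, 152, 151, 153, 165, 138, 129, 94]
193 [86, 139, 141, 125, 109, 149, 151, 150, 164, 147, 148, 101]
194 [90, 115, 116, 95, 90, 121, 123, 126, 135, 134, 148, 103]
195 [106, 95, 87, 80, 73, 90, 96, 96, 101, 107, 126, 98]
196 [121, 97, 76, 71, 68, 77, 80, 82, 83, 89, 100, 93]
197 [120, 104, 92, 77, 77, 72, 77, 78, 89, 87, 91, 90]
198 [106, 119, 121, 100, 97, 94, 92, 93, 105, 95, 90, 88]
199 [94, 136, 143, 130, 127, 124, 121, 122, 127, 106, 92, 93]
200 [94, 145, 150, 145, 143, 141, 142, 139, 141, 115, 92, 96]
201 [89, 139, 142, 142, 141, 143, 146, 146, 146, 121, 95, 96]
202 [86, 113, 117, 118, 120, 127, 137, 138, 138, 119, 94, 96]
203 [86, 92, 94, 98, 101, 102, 111, 111, 115, 107, 96, 95]
204 [93, 93, 96, 96, 94, 88, 88, 88, 96, 99, 92, 93]
205 [100, 95, 99, 97, 97, 90, 88, 87, 91, 96, 93, 91]
```

```bash
python3 -m handwheel '[{"x":0,"y":0,"z":0,"yaw":-0.14,"hand":0.5},{"x":0,"y":0,"z":0,"yaw":-0.14,"hand":0.5},{"x":0,"y":0,"z":0,"yaw":-0.14,"hand":0.5},{"x":0,"y":0,"z":0,"yaw":-0.14,"hand":0.5},{"x":0,"y":0,"z":0,"yaw":-0.14,"hand":0.5},{"x":0,"y":0,"z":0,"yaw":-0.14,"hand":0.5}]' && python3 -m handwheel '[{"x":0,"y":0,"z":0,"yaw":-0.14,"hand":0.5},{"x":0,"y":0,"z":0,"yaw":-0.14,"hand":0.5},{"x":0,"y":0,"z":0,"yaw":-0.14,"hand":0.5},{"x":0,"y":0,"z":0,"yaw":-0.14,"hand":0.5},{"x":0,"y":0,"z":0,"yaw":-0.14,"hand":0.5},{"x":0,"y":0,"z":0,"yaw":-0.11,"hand":0.5},{"x":0,"y":0,"z":0,"yaw":0,"hand":0.5}]'; python3 go.py .528 -.367 .20 89
```

```text
time_s: 34.15
eef_pos: [0.6579, 0.0589, 0.2007]
orientation: [-0.001, 0.931, 0.366, -0.002]
contact_force: [0.0, -0.2, -0.2]
grip_width: 0.499
gripper_force: 0.0
time_s: 34.85
eef_pos: [0.6581, 0.0589, 0.201]
orientation: [-0.002, 0.713, 0.701, -0.001]
contact_force: [0.9, -0.7, -0.2]
grip_width: 0.497
gripper_force: 0.0
t 34.9 tcp [0.6581 0.0589 0.201 ] phi 89.1 z-tilt [-0.004  0.   ] w 0.497 | yaw 0.001 rad then x -428.1 y -122.6 z 1.0
```

```bash
python3 -m handwheel '[{"x":-22,"y":-6,"z":0,"yaw":0,"hand":0.5},{"x":-45,"y":-13,"z":0,"yaw":0,"hand":0.5},{"x":-45,"y":-13,"z":0,"yaw":0,"hand":0.5},{"x":-45,"y":-13,"z":0,"yaw":0,"hand":0.5},{"x":-45,"y":-13,"z":0,"yaw":0,"hand":0.5},{"x":-45,"y":-13,"z":0,"yaw":0,"hand":0.5},{"x":-45,"y":-13,"z":0,"yaw":0,"hand":0.5},{"x":-45,"y":-13,"z":0,"yaw":0,"hand":0.5},{"x":-45,"y":-13,"z":0,"yaw":0,"hand":0.5},{"x":-46,"y":-13,"z":0,"yaw":0,"hand":0.5}]'; python3 -m handwheel '[{"x":0,"y":0,"z":0,"yaw":0,"hand":0.5},{"x":0,"y":0,"z":0,"yaw":0,"hand":0.5}]'; python3 go.py .528 -.367 .123 89; python3 - <<'E'
from h import *
b=snap('scene');B=np.asarray(b['frame'])[210:330,320:440,::-1]
cv2.imwrite('pics/p3.png',cv2.resize(B,(480,480)))
E
```

```text
time_s: 35.85
eef_pos: [0.5278, -0.3681, 0.2019]
orientation: [-0.001, 0.714, 0.7, 0.0]
contact_force: [0.2, 0.4, 0.3]
grip_width: 0.499
gripper_force: 0.0
time_s: 36.05
eef_pos: [0.5282, -0.3675, 0.2019]
orientation: [-0.001, 0.715, 0.699, 0.0]
contact_force: [-0.7, 0.4, -1.5]
grip_width: 0.504
gripper_force: 0.0
t 36.0 tcp [ 0.5282 -0.3675  0.2019] phi 88.7 z-tilt [-0.002  0.002] w 0.504 | yaw -0.005 rad then x 0.5 y -0.2 z 78.9
```

View pics/p3.png

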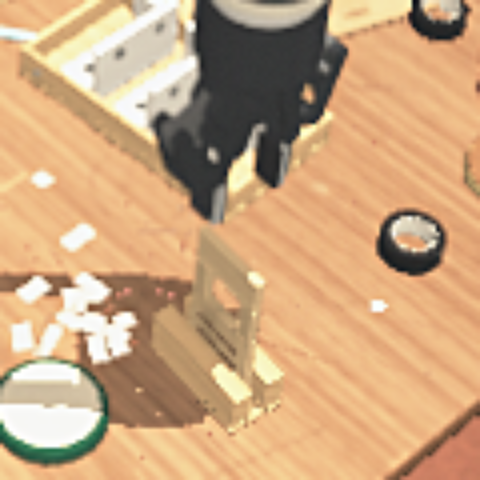

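The fingers straddle the tag's top strip (crop ≈(235,215) above (230,255)). Descend, grip and lift.

```bash
python3 -m handwheel '[{"x":0,"y":0,"z":25,"yaw":0,"hand":0.5},{"x":0,"y":0,"z":25,"yaw":0,"hand":0.5},{"x":0,"y":0,"z":17,"yaw":0,"hand":0.5},{"x":0,"y":0,"z":10,"yaw":0,"hand":0.5},{"x":0,"y":0,"z":0,"yaw":0,"hand":0.5},{"x":0,"y":0,"z":0,"yaw":0,"hand":1},{"x":0,"y":0,"z":0,"yaw":0,"hand":1},{"x":0,"y":0,"z":0,"yaw":0,"hand":1},{"x":0,"y":0,"z":0,"yaw":0,"hand":1},{"x":0,"y":0,"z":0,"yaw":0,"hand":1}]' 50; python3 go.py .528 -.367 .123 89; python3 -m handwheel '[{"x":0,"y":0,"z":-10,"yaw":0,"hand":1},{"x":0,"y":0,"z":-20,"yaw":0,"hand":1},{"x":0,"y":0,"z":-25,"yaw":0,"hand":1},{"x":0,"y":0,"z":-30,"yaw":0,"hand":1},{"x":0,"y":0,"z":-35,"yaw":0,"hand":1},{"x":0,"y":0,"z":-30,"yaw":0,"hand":1},{"x":0,"y":0,"z":0,"yaw":-0.13,"hand":1},{"x":0,"y":0,"z":0,"yaw":0,"hand":1}]'; python3 go.py .352 .279 .27 96.5
```

```text
time_s: 37.1
eef_pos: [0.5302, -0.3674, 0.1276]
orientation: [0.001, 0.713, 0.701, 0.0]
contact_force: [-0.4, 0.4, 5.7]
grip_width: 0.077
gripper_force: 52.4
t 37.1 tcp [ 0.5302 -0.3674  0.1276] phi 89.0 z-tilt [ 0.002 -0.001] w 0.077 | yaw 0.000 rad then x 0.4 y -2.2 z 4.6
time_s: 37.9
eef_pos: [0.5293, -0.3674, 0.2779]
orientation: [0.001, 0.666, 0.746, -0.0]
contact_force: [0.0, 0.4, -1.1]
grip_width: 0.081
gripper_force: 51.5
t 37.9 tcp [ 0.5293 -0.3674  0.2779] phi 96.5 z-tilt [ 0.001 -0.001] w 0.081 | yaw 0.001 rad then x 662.3 y -102.9 z 7.9
```

```bash
python3 -m handwheel '[{"x":20,"y":-3,"z":0,"yaw":0,"hand":1},{"x":40,"y":-6,"z":0,"yaw":0,"hand":1},{"x":40,"y":-6,"z":0,"yaw":0,"hand":1},{"x":40,"y":-6,"z":0,"yaw":0,"hand":1},{"x":40,"y":-6,"z":0,"yaw":0,"hand":1},{"x":40,"y":-6,"z":0,"yaw":0,"hand":1},{"x":40,"y":-6,"z":0,"yaw":0,"hand":1},{"x":40,"y":-6,"z":0,"yaw":0,"hand":1},{"x":40,"y":-6,"z":0,"yaw":0,"hand":1},{"x":40,"y":-6,"z":0,"yaw":0,"hand":1}]'; python3 -m handwheel '[{"x":40,"y":-6,"z":0,"yaw":0,"hand":1},{"x":40,"y":-6,"z":0,"yaw":0,"hand":1},{"x":40,"y":-6,"z":0,"yaw":0,"hand":1},{"x":40,"y":-6,"z":0,"yaw":0,"hand":1},{"x":40,"y":-6,"z":0,"yaw":0,"hand":1},{"x":40,"y":-6,"z":0,"yaw":0,"hand":1},{"x":30,"y":-5,"z":0,"yaw":0,"hand":1},{"x":12,"y":-3,"z":0,"yaw":0,"hand":1},{"x":0,"y":0,"z":0,"yaw":0,"hand":1},{"x":0,"y":0,"z":0,"yaw":0,"hand":1}]';python3 go.py .352 .279 .204 96.5
```

```text
time_s: 38.9
eef_pos: [0.4281, 0.0055, 0.2756]
orientation: [-0.001, 0.668, 0.745, -0.001]
contact_force: [0.9, 0.7, -0.5]
grip_width: 0.084
gripper_force: 51.4
time_s: 39.9
eef_pos: [0.3541, 0.2784, 0.2759]
orientation: [0.0, 0.666, 0.746, -0.001]
contact_force: [-0.6, -0.4, -0.2]
grip_width: 0.084
gripper_force: 51.4
t 39.9 tcp [0.3541 0.2784 0.2759] phi 96.4 z-tilt [-0.001 -0.002] w 0.084 | yaw -0.001 rad then x 0.9 y -2.0 z 71.9
```

```bash
python3 -m handwheel '[{"x":0,"y":-2,"z":25,"yaw":0,"hand":1},{"x":0,"y":0,"z":25,"yaw":0,"hand":1},{"x":0,"y":0,"z":22,"yaw":0,"hand":1},{"x":0,"y":0,"z":0,"yaw":0,"hand":1},{"x":0,"y":0,"z":0,"yaw":0,"hand":1}]';python3 go.py .352 .279 .204 96.5;python3 - <<'E'
from h import *
b=snap('scene','s5.png');t=snap('top','t5.png')
B=np.asarray(b['frame'])[115:205,160:280,::-1];T=np.asarray(t['frame'])[180:270,170:260,::-1]
cv2.imwrite('pics/p4.png',np.hstack([cv2.resize(B,(480,360),interpolation=2),cv2.resize(T,(310,360))]))
E
```

```text
time_s: 40.4
eef_pos: [0.3526, 0.2781, 0.2045]
orientation: [-0.0, 0.667, 0.745, -0.001]
contact_force: [0.2, 0.2, -1.1]
grip_width: 0.08
gripper_force: 51.4
t 40.4 tcp [0.3526 0.2781 0.2045] phi 96.4 z-tilt [-0.001 -0.001] w 0.080 | yaw -0.002 rad then x 1.0 y -0.5 z 0.5
```

View pics/p4.png

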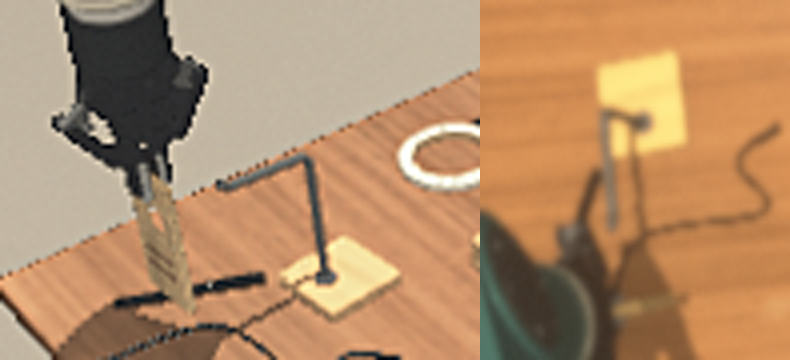

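The tag hangs straight, just short of the bar's free end (scene crop (220,186)). I'll check the tag's alignment numerically in the same views.

```bash
python3 - <<'E'
from h import *
s=snap('scene');t=snap('top')
print('tag right top end: px-based',plane(t,[(170+(688-480)/3.444,180+301/4)],.207)[0].round(4),'fk',.3526+.0034,.2781-.030)
e=[.3526,.2781,.162]
print('eye predicted in scene crop',((proj(s,[e])[0]-[160,115])*4).round(0), 'tag bottom corners', ((proj(s,[[.3526+.0034,.2481,.083],[.3526-.0034,.3081,.083]])-[160,115])*4).round(0).tolist())
E
```

```text
tag right top end: px-based [0.3569 0.2104 0.207 ] fk 0.35600000000000004 0.24810000000000001
eye predicted in scene crop [158. 220.] tag bottom corners [[195.0, 313.0], [155.0, 280.0]]
```

The scene view matches the kinematics: predicted eye (158,220) and bottom corners (195,313)/(155,280) all agree. Thread slowly along tool y.

```bash
python3 -m handwheel '[{"x":1,"y":10,"z":0,"yaw":0,"hand":1},{"x":0,"y":10,"z":0,"yaw":0,"hand":1},{"x":0,"y":10,"z":0,"yaw":0,"hand":1},{"x":0,"y":10,"z":0,"yaw":0,"hand":1},{"x":0,"y":10,"z":0,"yaw":0,"hand":1},{"x":0,"y":10,"z":0,"yaw":0,"hand":1},{"x":0,"y":8,"z":0,"yaw":0,"hand":1},{"x":0,"y":0,"z":0,"yaw":0,"hand":1}]';python3 go.py .454 .29 .2045 96.5;python3 - <<'E'
from h import *
b=snap('scene','s6.png');t=snap('top','t6.png')
B=np.asarray(b['frame'])[115:205,160:280,::-1];T=np.asarray(t['frame'])[180:270,170:260,::-1]
cv2.imwrite('pics/p5.png',np.hstack([cv2.resize(B,(480,360),interpolation=2),cv2.resize(T,(310,360))]))
E
```

```text
time_s: 41.4
eef_pos: [0.4212, 0.2881, 0.2043]
orientation: [0.0, 0.666, 0.746, 0.0]
contact_force: [0.0, -0.5, -1.6]
grip_width: 0.077
gripper_force: 51.4
t 41.4 tcp [0.4212 0.2881 0.2043] phi 96.4 z-tilt [0.001 0.   ] w 0.077 | yaw -0.001 rad then x -1.8 y 32.8 z -0.2
```

View pics/p5.png

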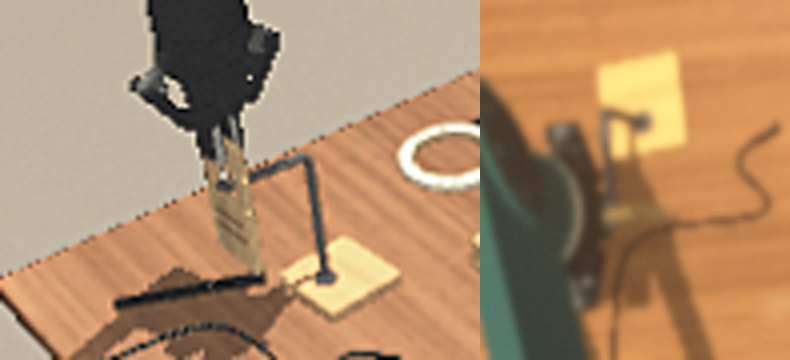

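The bar's free end shows through the eye at scene crop (222,184), with no contact force. Continue to mid-bar and lower until it rests.

```bash
python3 -m handwheel '[{"x":-1,"y":10,"z":0,"yaw":0,"hand":1},{"x":-1,"y":10,"z":0,"yaw":0,"hand":1},{"x":0,"y":10,"z":0,"yaw":0,"hand":1},{"x":0,"y":3,"z":0,"yaw":0,"hand":1},{"x":0,"y":0,"z":0,"yaw":0,"hand":1},{"x":0,"y":0,"z":6,"yaw":0,"hand":1},{"x":0,"y":0,"z":5,"yaw":0,"hand":1},{"x":0,"y":0,"z":0,"yaw":0,"hand":1}]'; python3 -m handwheel '[{"x":0,"y":0,"z":2,"yaw":0,"hand":1},{"x":0,"y":0,"z":2,"yaw":0,"hand":1},{"x":0,"y":0,"z":2,"yaw":0,"hand":1},{"x":0,"y":0,"z":0,"yaw":0,"hand":1}]';python3 go.py .454 .29 .185 96.5
```

```text
time_s: 42.3
eef_pos: [0.4517, 0.2892, 0.1923]
orientation: [-0.001, 0.666, 0.746, -0.001]
contact_force: [-0.4, 0.1, -1.1]
grip_width: 0.083
gripper_force: 51.4
time_s: 42.7
eef_pos: [0.4526, 0.2895, 0.1871]
orientation: [-0.0, 0.666, 0.746, -0.0]
contact_force: [-0.3, 1.3, -0.3]
grip_width: 0.079
gripper_force: 51.4
t 42.7 tcp [0.4526 0.2895 0.1871] phi 96.5 z-tilt [-0. -0.] w 0.079 | yaw -0.000 rad then x 0.3 y 1.4 z 2.1
```

```bash
python3 -m handwheel '[{"x":0,"y":0,"z":2,"yaw":0,"hand":1},{"x":0,"y":0,"z":0,"yaw":0,"hand":1},{"x":0,"y":0,"z":0,"yaw":0,"hand":1}]'; python3 -m handwheel '[{"x":0,"y":0,"z":0,"yaw":0,"hand":0.88},{"x":0,"y":0,"z":0,"yaw":0,"hand":0.8},{"x":0,"y":0,"z":0,"yaw":0,"hand":0.7},{"x":0,"y":0,"z":0,"yaw":0,"hand":0.7},{"x":0,"y":0,"z":0,"yaw":0,"hand":0.7}]';python3 - <<'E'
from h import *
b=snap('scene','s7.png')
B=np.asarray(b['frame'])[115:205,160:280,::-1]
cv2.imwrite('pics/p6.png',cv2.resize(B,(600,450),interpolation=2))
E
```

```text
time_s: 43.0
eef_pos: [0.4529, 0.2896, 0.1864]
orientation: [0.0, 0.666, 0.746, 0.0]
contact_force: [-2.5, -1.4, 8.2]
grip_width: 0.08
gripper_force: 52.8
time_s: 43.5
eef_pos: [0.4527, 0.2895, 0.1852]
orientation: [-0.0, 0.666, 0.746, -0.0]
contact_force: [0.6, 0.4, 0.4]
grip_width: 0.299
gripper_force: 0.0
```

View pics/p6.png

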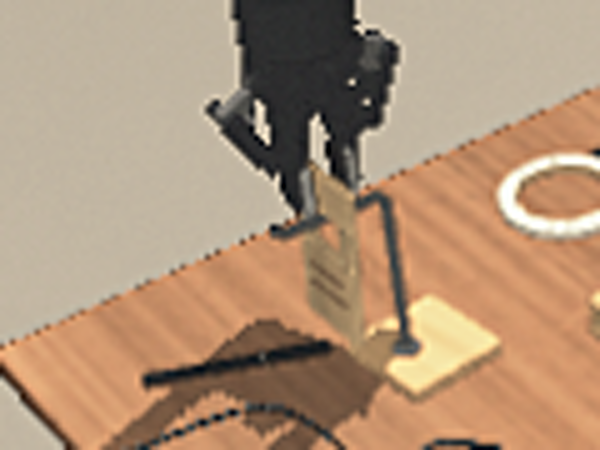

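The tag hangs by its eye on the bar (crop ≈(330,240)) between the open fingers. Retract straight up and clear, then do a final check.

```bash
python3 -m handwheel '[{"x":0,"y":0,"z":-10,"yaw":0,"hand":0.7},{"x":0,"y":0,"z":-20,"yaw":0,"hand":0.7},{"x":0,"y":0,"z":-40,"yaw":0,"hand":0.7},{"x":0,"y":0,"z":-40,"yaw":0,"hand":0.7},{"x":-30,"y":0,"z":0,"yaw":0,"hand":0.7},{"x":-45,"y":0,"z":0,"yaw":0,"hand":0.7},{"x":-45,"y":0,"z":0,"yaw":0,"hand":0.7},{"x":-45,"y":0,"z":0,"yaw":0,"hand":0.7},{"x":-45,"y":0,"z":0,"yaw":0,"hand":0.7},{"x":-30,"y":0,"z":0,"yaw":0,"hand":0.7}]';python3 -m handwheel '[{"x":0,"y":0,"z":0,"yaw":0,"hand":0.7},{"x":0,"y":0,"z":0,"yaw":0,"hand":0.7},{"x":0,"y":0,"z":0,"yaw":0,"hand":0.7},{"x":0,"y":0,"z":0,"yaw":0,"hand":0.7},{"x":0,"y":0,"z":0,"yaw":0,"hand":0.7}]'; python3 - <<'E'
from h import *
b=snap('scene','s8.png');t=snap('top','t8.png')
B=np.asarray(b['frame'])[115:265,160:400,::-1];T=np.asarray(t['frame'])[110:260,170:400,::-1]
cv2.imwrite('pics/p7.png',np.hstack([cv2.resize(B,(440,275)),cv2.resize(T,(350,275))]))
E
```

```text
time_s: 44.55
eef_pos: [0.48, 0.0485, 0.2963]
orientation: [0.001, 0.666, 0.746, 0.0]
contact_force: [0.6, 0.4, 0.9]
grip_width: 0.3
gripper_force: 0.0
time_s: 45.05
eef_pos: [0.4797, 0.0521, 0.2954]
orientation: [-0.0, 0.665, 0.746, 0.0]
contact_force: [0.4, -0.2, -0.3]
grip_width: 0.3
gripper_force: 0.0
```

View pics/p7.png

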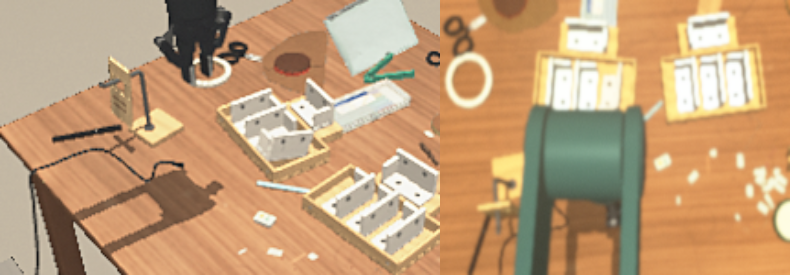

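The tag hangs on the bar (crop (120,85)), all six brackets are in their bins, and the robot is clear of everything.

```bash
python3 -c "
from workcell import ticket
print(ticket.sign_off())"
```

```text
the job is handed in; nothing more can be done
None
```

The job is handed in at about 45 s robot time: the three left-hand brackets are in the left bin, the three right-hand ones in the right bin, and the tag, moved last, hangs by its eye on the hook bar. The hand-in returned no verdict, but the last pictures showed all of this with the robot clear.

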